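# Load and start the bench tumbler

### The arm

A 6-joint arm with a two-finger parallel gripper is mounted at the origin on the work surface. World frame = base frame: x ahead of the robot, y to its left, z up, the work surface at z = 0. Lengths are in mm, angles in rad, forces in N, time in s.
With the tool pointing down it reaches from about 275 to 1000 mm from the base axis. Payload 8.4 kg.
Tool frame: the origin (TCP) lies between the finger pads; the fingertips stand 25 mm ahead of it and the grasp point (between the pads) lies 6 mm ahead of it; z points along the fingers, y is the line along which they close (so a half turn about z gives the same grasp; the last joint's range is limited). The gripper opens to 85 mm and grips with 20 to 120 N. Pads are 22 mm wide; open, the fingers measure 114 mm over their backs; the gripper's body (76 mm by 85 mm) begins 54 mm behind the grasp point. The pads swing forward as they close: fully open they stand 13 mm farther back than shut.
Start: joints at [-1.256, 0.353, 1.633, -0, 1.155, -0.002], TCP at [194.703, -593.901, 256.281] pointing down, gripper open.
Joint ranges: [-2.63, 2.63], [-0.92, 2.1], [0.06, 2.66], [-1.3, 4.44], [0, 2.69], [-3.02, 3.02]. Speed limits (rad/s): [2.22, 2.22, 2.79, 3.14, 3.14, 3.14].

### API

Orientations are given as [roll, pitch, yaw] about the fixed x, y, z axes, in that order (R = Rz(yaw) Ry(pitch) Rx(roll)).
In Python, from rig import r, eyes, workorder gives the robot as it stands. The module is installed in compiled form; this text tells all that it offers.
- The arm moves only by the tool step_arm, never from a script. Its argument "moves" is a list of rows, each an object of numbers: "tx", "ty", "tz": the shift along the tool's x, y, z scaled (see below); "ax", "ay", "az": the turn, a rotation vector about the tool's x, y, z scaled (see below). In form: [{"tx": .., "ty": .., "tz": .., "ax": .., "ay": .., "az": ..}, ...]. A call has 1 to 5 rows; each row shifts and turns the commanded pose from where the row before left it, along the tool's axes as they then stand; what a row does not reach is not made up. The controller multiplies each number of a shift by 25 mm and each number of a turn by 90 degrees. A row lasts 1/8 s, in which the tool goes at most 62.5 mm and 10.7 degrees, less where a joint would pass 70% of its speed; a pose out of reach is approached as far as the arm can. A call with a number of a shift or a turn outside -1 to 1 is refused whole. A call with a gripper value outside its range is refused whole. "gripper" is the opening, from 0 (shut) to 1 (fully open), set as the call begins (left out, the last holds). The fingers move at their own pace and stop on an object; "newtons" is the grip in N (left out, the last holds). Time passes only in rows, so rows that do not move let the fingers close. It gives the time, the measured TCP pose, the force, the opening and the grip force at its end, in the units of the state.
- r.sense(): the state, without advancing time (a new reading comes with each control period).
- eyes.grab_frame(name): name is "side" or "top" or "wrist"; returns (picture, depth): 400x640x3 uint8, red, green, blue; 400x640 float32, mm along the optical axis (not along the pixel's ray), 0 where there is no reading.
- eyes.camera_info(name): a dict with "intrinsics" (3x3 intrinsics, pixels), "cam_to_world" (4x4, takes a point from camera to world coordinates). Camera axes: x right, y up, looking along -z (the intrinsics and any distortion apply to the point x, -y, -z); pixel columns grow to the right and rows downward; lengths in mm; the calibration is good to about 2 mm. The wrist camera is an equidistant fisheye: a pixel r from the principal point sees the ray r / f radians off the axis. A picture is of the moment at which its call begins: read the wrist's pose just before it. camera_info takes no time and is no camera call; for the wrist camera it gives the pose at the moment of the call.
- workorder.sign_off(): hands the job in; it is judged then, once.
The state is a dict: "clock": time; "qpos": joint angles; "qvel": joint speeds; "joint_efforts": joint torques, N m; "eef_pos": TCP position; "tcp_rot": TCP orientation; "contact_force": force on the tool from outside, world axes, zero at the start; "wrist_torque": the same for the moment, N m; "opening": opening from 0.0 (shut) to 1.0 (fully open); "grasp_force": force on a finger pad.
Only numpy, scipy, OpenCV 4.12 (cv2) and the standard library are available. Lean on these libraries where they do the work, as an engineer would, in place of code of your own. Each camera call takes 0.05 s, during which the arm holds its last target. There are 200 camera calls.

### The job

Get the tumbler going: put every rusty part that lies on the bench into its blue bowl, and carry the scoop tray over and tip it so that all of its green ceramic pieces slide into the bowl too (parts or ceramic first, as you like). Lay the empty tray back flat on its black mat and set the speed dial to the red mark; only when all that is done, turn the red isolator handle fully on. Leave the hammer, the spirit level and the tin alone.

Things in the scene. Friction and masses are not known exactly. Their poses are not given: they have to be found in the camera images.
- tumbler: bench vibratory tumbler, fixed: grey base and springs under a round open blue bowl, 248 mm across outside, about 230 mm inside, rim 170 mm above the bench; origin at the centre of its underside on the bench
- bowl_rim (a point): centre of the bowl's mouth, at rim height (170 mm above the bench); the bowl's inner floor lies 97 mm below, with a rounded boss of 26 mm radius and 30 mm height in its middle
- controller: speed controller, a fixed grey box 130 x 230 x 65 mm (x, y, z), bolted down; origin at the centre of its underside; carries the dial on its +y half and the isolator on its -y half, 120 mm apart
- dial (a joint): black speed dial on top of the box, rad: 0 to 4.71, growing clockwise seen from above, stays where it is left (friction 0.05 N m); at 0 its grip bar and white pointer line point 135 degrees counter-clockwise from the controller's +x axis (so pointer direction = 135 degrees - value); white ticks mark every 0.471 rad; the red mark is at 2.60
- dial_grip (a point): on the dial's axis at the height to grip, 95 mm above the bench: the grip bar is 54 mm long, 14 mm thick, and stands from 75 to 107 mm above the bench; the point's own x axis points along the controller's +x when the dial is at 0 and turns with the dial (the bar lies along 135 degrees in this frame)
- dial_mark (a point): the red mark on the scale, on the box's top, 42.5 mm from the dial's axis
- isolator (a joint): red isolator handle on a yellow plate on top of the box, rad: 0 = off (handle across, along the controller's y), 1.571 = on (handle along the controller's x); grows clockwise seen from above, stops at both ends, stays where it is left (friction 0.12 N m)
- isolator_grip (a point): on the isolator's axis at the height to grip, 95 mm above the bench: the handle is 68 mm long, 16 mm thick and stands from 76 to 108 mm above the bench; the point's y axis runs along the handle and turns with it
- mat: black rubber mat, fixed, 250 x 190 x 4 mm, on which the tray starts, long side along the tray's x axis; origin at the centre of its underside
- tray: steel scoop tray, 200 mm long (x) and 140 mm wide (y), about 0.32 kg empty and 0.8 kg full; floor 4 mm thick, side and back walls 34 to 38 mm high, open at its +x end (the lip), which starts towards the tumbler side; a wooden handle bar bridges it across the middle, along y; origin at the centre of its underside
- tray_grip (a point): middle of the tray's handle bar, 84 mm above the tray's underside; the bar runs along the tray's y axis, is 14 mm thick (x) and 24 mm tall, with 132 mm between the side straps and 68 mm of free height under it over the tray's floor
- tray_lip (a point): middle of the tray's open edge, 100 mm ahead (+x) of the tray's origin, on the floor's top
- media1: green-grey ceramic tumbling piece, triangular prism with 60 mm sides, 25 mm thick, 0.085 kg; origin at the centre of one triangular face, z axis through its thickness; starts flat in the tray with the other ceramic pieces; on steel it slides off at a tilt between 25 and 36 degrees
- media2: another ceramic piece like media1
- media3: another ceramic piece like media1; may be absent
- media4: another ceramic piece like media1; may be absent
- media5: another ceramic piece like media1; may be absent
- bolt: rusty hex bolt with a nut on it, lying on its hexagons, 104 mm long along its x axis, shank 20 mm across, head and nut 32 mm across flats; bare shank between x = -38 and 26 mm; origin under its middle, the shank's axis 16 mm above; may be absent
- tee: rusty pipe tee lying flat, run 110 mm long along its x axis, branch 55 mm to +y, pipe 31 mm across with 39 mm bands 12 mm wide at the three ends; origin under the run's middle, the pipes' axes 19.5 mm above; bare pipe for a grasp across y around x = -30 mm or +30 mm; may be absent
- bracket: rusty angle bracket, 90 mm long (x), foot 52 mm wide (y) and 8 mm thick, with an upright leg 8 mm thick at y = +18 to +26 mm, 52 mm tall; origin under the foot's middle; may be absent
- shackle: rusty D-shackle lying flat, 86 mm long (x), two 14 mm round legs side by side, 46 mm wide over both (y), from x = -18 to +32 mm, joined by the bow at -x; a pin 75 mm long crosses at x = +32 mm; origin under it, the bars' axes 8 mm above; grasp across both legs at x = 0; may be absent
- hammer: hammer with a wooden handle, 280 mm, lying at the far side; to be left alone
- level: dark blue spirit level, 300 x 24 x 50 mm, standing on its edge on the right; to be left alone
- tin: tin with a red label, 68 mm across and 100 mm tall, at the far side; to be left alone
Not all that is in view belongs to the job. Leave any purple look-alike of the bracket alone. What is shaped like the shackle but orange is not meant.

How it is judged:
By the outcome, as a careful person would: the job done as asked, in the order asked, and still so for the second after the job is handed in, with the robot touching nothing.
Of bolt, tee, bracket, shackle only 2 to 4 are there at a start; the rules pass over those that are not, and their reading is None.
Of media3, media4, media5 only 1 to 3 are there at a start; the rules pass over those that are not, and their reading is None.
At some moment in a run one of tray may be knocked a few centimetres aside while the robot is not near it.
It also fails if it takes over 210 s, if anything falls off the work surface, if the arm or the gripper's body presses on something with over 40 N, if the wrist force passes 120 N, or if a joint passes its speed limit or range.

## Working session

There is one attempt and no reset: what is moved stays moved. The work goes in short steps, Python scripts to look and compute and a tool call to move; the robot and the scene stay as the last step left them, time stands still between calls to the robot, and variables do not carry over. Pictures are saved under pics/ and viewed, at most 14 in all, crops included, and the job is handed in when it is done.

Besides the shell and the picture viewer there is one more tool, called as name([rows], argument=value, ...), one row to a line, values as JSON. step_arm: Moves the arm, as the interface text tells. Its arguments: {"type":"object","properties":{"moves":{"type":"array","items":{"type":"object","properties":{"tx":{"type":"number"},"ty":{"type":"number"},"tz":{"type":"number"},"ax":{"type":"number"},"ay":{"type":"number"},"az":{"type":"number"}}}},"gripper":{"type":"number"},"newtons":{"type":"number"}},"required":["moves"]}

```bash
mkdir -p pics; cat > h.py <<'E'
import numpy as np, cv2
from rig import r, eyes, workorder
def info(n):
    c=eyes.camera_info(n); return np.array(c["intrinsics"]),np.array(c["cam_to_world"])
def grab(n,name=None):
    K,T=info(n); p,d=eyes.grab_frame(n)
    if name: cv2.imwrite(f"pics/{name}.png",p[:,:,::-1])
    return p,d,K,T
def ray(n,u,v,K,T):
    u=np.asarray(u,float);v=np.asarray(v,float)
    x=(u-K[0,2])/K[0,0];y=(v-K[1,2])/K[1,1]
    if n=="wrist":
        th=np.hypot(x,y);s=np.where(th>1e-9,np.sin(th)/np.maximum(th,1e-9),1.)
        d=np.stack([x*s,-y*s,-np.cos(th)],-1)
    else: d=np.stack([x,-y,-np.ones_like(x)],-1)
    return T[:3,3],d@T[:3,:3].T
def onplane(n,u,v,z,K,T):
    o,d=ray(n,u,v,K,T); return o+d*((z-o[2])/d[...,2])[...,None]
def cloud(n,d,K,T):
    v,u=np.mgrid[:d.shape[0],:d.shape[1]]; o,dd=ray(n,u,v,K,T)
    dc=dd@T[:3,:3]; P=o+dd*(d/(-dc[...,2]))[...,None]; P[d<=0]=np.nan
    return P
def project(n,P,K,T):
    q=(np.asarray(P,float)-T[:3,3])@T[:3,:3]; x,y,z=q[...,0],-q[...,1],-q[...,2]
    if n=="wrist":
        rr=np.hypot(x,y);th=np.arctan2(rr,z);x,y=x/rr*th,y/rr*th
    else: x,y=x/z,y/z
    return K[0,0]*x+K[0,2],K[1,1]*y+K[1,2]
E
python3 - <<'E'
from h import *
for n in("top","side","wrist"):
    p,d,K,T=grab(n,n+"0"); np.savez(f"{n}0.npz",p=p,d=d,K=K,T=T); print(n,K[0,0],K[:2,2],T.round(3).tolist(),(d>0).mean())
s=r.sense();print({k:np.round(v,3).tolist() for k,v in s.items()})
a=cv2.imread("pics/top0.png");
E
```

```text
top 454.76852797398135 [315.09924002 201.40851994] [[0.003, 0.986, -0.168, 270.289], [-1.0, 0.006, 0.019, -128.987], [0.02, 0.168, 0.986, 1642.123], [0.0, 0.0, 0.0, 1.0]] 0.99586328125
side 453.4652609653013 [320.31063214 195.10086381] [[-0.874, 0.348, -0.339, 119.211], [-0.485, -0.652, 0.582, 609.363], [-0.018, 0.674, 0.739, 1067.496], [0.0, 0.0, 0.0, 1.0]] 0.9959453125
wrist 309.70691628693146 [314.94896789 194.19475846] [[0.312, 0.912, 0.267, 262.635], [-0.95, 0.3, 0.086, -572.125], [-0.001, -0.28, 0.96, 371.981], [0.0, 0.0, 0.0, 1.0]] 0.9893984375
{'clock': 0.15, 'qpos': [-1.256, 0.353, 1.634, 0.0, 1.155, -0.002], 'qvel': [0.0, -0.002, -0.001, -0.0, 0.001, -0.001], 'joint_efforts': [0.001, -60.563, -34.234, 0.0, 0.006, -0.0], 'eef_pos': [194.594, -593.57, 255.739], 'tcp_rot': [-3.141, -0.0, 0.317], 'contact_force': [-0.881, 0.232, -0.349], 'wrist_torque': [0.02, -0.021, 0.002], 'grasp_force': 0.0, 'opening': 1.0}
```

View pics/top0.png

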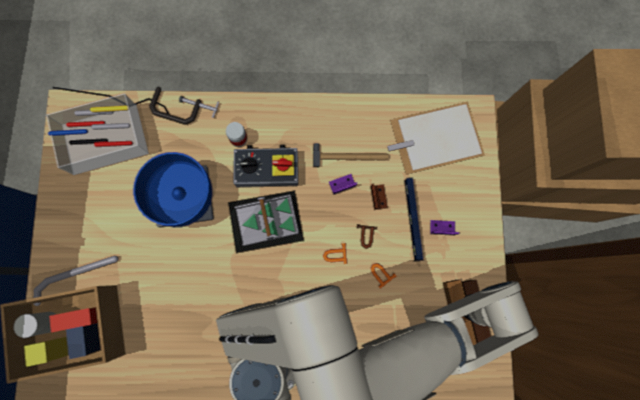

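View pics/side0.png

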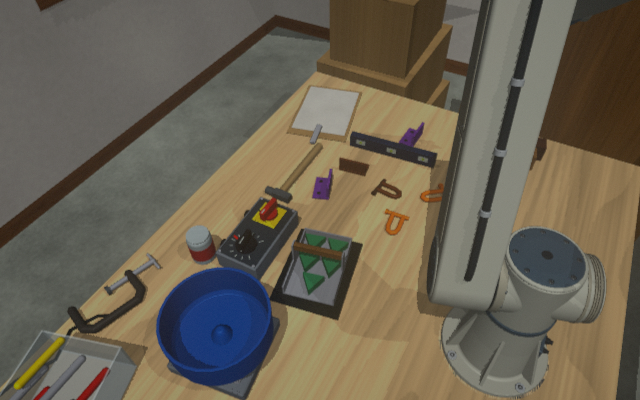

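```bash
python3 - <<'E'
from h import *
t=np.load("top0.npz");p=t["p"];
a=cv2.resize(p[160:290,215:460],None,fx=2.4,fy=2.4,interpolation=cv2.INTER_CUBIC)
b=cv2.resize(p[270:340,420:540],None,fx=1.7,fy=1.7)
w=np.load("wrist0.npz")["p"]
w=cv2.resize(w,(448,280))
canvas=np.zeros((600,800,3),np.uint8);canvas[:a.shape[0],:a.shape[1]]=a;canvas[315:595,:448]=w;canvas[315:315+b.shape[0],460:460+b.shape[1]]=b
cv2.imwrite("pics/crop1.png",canvas[:,:,::-1])
P=cloud("top",t["d"],t["K"],t["T"])
for n,(u,v) in dict(bowl=(172,190),boss=(180,193),ctrl=(262,180),mat=(235,205),rb=(379,190),rb2=(379,203),sh=(366,228),x=(462,300),bench=(320,200),bench2=(440,190),lvl=(414,220)).items(): print(n,P[v,u].round(1))
hsv=cv2.cvtColor(p,cv2.COLOR_RGB2HSV)
for u,v in [(379,190),(366,228),(336,248),(462,295),(343,184),(320,200),(250,225),(264,225)]: print((u,v),hsv[v,u],p[v,u])
E
```

```text
bowl [577.  341.7  67.8]
boss [560.8 304.8  97.8]
ctrl [616.6  28.4  60.8]
mat [534.8 129.5   7.2]
rb [ 593.6 -395.8    8.4]
rb2 [ 545.3 -394.9    7.6]
sh [ 453.1 -345.6    9. ]
x [ 224.2 -486.6  585.7]
bench [ 5.564e+02 -1.794e+02  2.000e-01]
bench2 [ 597.  -624.1   -1.6]
lvl [ 478.5 -512.4   44.5]
(379, 190) [  0 102  30] [30 18 18]
(366, 228) [ 17 103  87] [87 72 52]
(336, 248) [ 16 105 170] [170 138 100]
(462, 295) [ 14 157  86] [86 57 33]
(343, 184) [138 159 114] [ 86  43 114]
(320, 200) [ 16 102 170] [170 139 102]
(250, 225) [ 72 134 116] [ 55 116  80]
(264, 225) [  0  23 122] [122 111 111]
```

View pics/crop1.png

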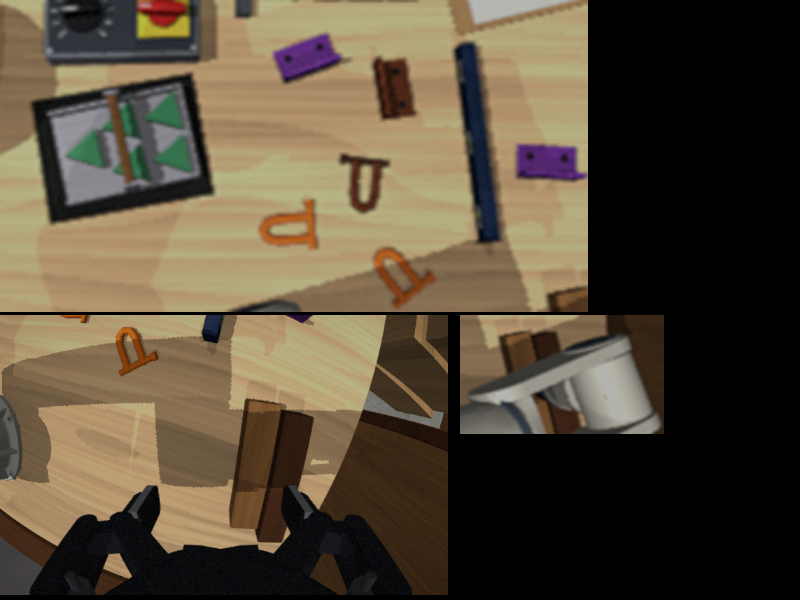

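The top view shows the bowl (172,190), controller (265,167) and tray on its mat (266,222). It also shows 5 green pieces in the tray, the tin (236,132), the hammer (350,156) and the level (414,220). 
- **Bracket candidates:** the rusty-brown one at (379,195) is meant. The purple ones at (343,184) and (444,228) are look-alikes.
- **Shackle candidates:** the rusty-brown one at (367,235) is meant. The orange ones at (336,253) and (382,274) are not.

The enlarged crop confirms both. The brown blocks at (462,300) are plain wood. No bolt or tee is visible so far.

```bash
cat > meas.py <<'E'
from h import *
def blob(m,near,rad=40):
    n,l,s,c=cv2.connectedComponentsWithStats(m.astype(np.uint8)); 
    ok=[i for i in range(1,n) if s[i,4]>25 and np.hypot(*(c[i]-near))<rad]
    i=max(ok,key=lambda i:s[i,4]); return l==i
def rect(pts):
    (c,wh,a)=cv2.minAreaRect(pts.astype(np.float32)); return np.round(c,1),np.round(wh,1),round(a,1)
def world(n,m,z,K,T):
    v,u=np.nonzero(m); return onplane(n,u,v,z,K,T)
def load(n):
    t=np.load(n+"0.npz"); return t["p"],t["d"],t["K"],t["T"],cv2.cvtColor(t["p"],cv2.COLOR_RGB2HSV).astype(int)
E
python3 - <<'E'
from meas import *
p,d,K,T,h=load("top");P=cloud("top",d,K,T)
b=blob((h[...,0]>100)&(h[...,0]<128)&(h[...,1]>150)&(P[...,2]>150)&(P[...,2]<185),(172,190),60)
W=P[b];print("rim top",W[:,2].max(),cv2.minEnclosingCircle(W[:,:2].astype(np.float32)),np.percentile(W[:,2],90))
for n in("top","side"):
    p,d,K,T,h=load(n);P=cloud(n,d,K,T)
    brown=(h[...,2]<90)&(((h[...,0]<25)&(h[...,1]>60))|(h[...,2]<45))
    for nm,z,q in (("bracket",4,{"top":(379,196),"side":(354,167)}),("shackle",8,{"top":(367,235),"side":(387,189)})):
        m=blob(brown,q[n],15);W=P[m];W=W[np.isfinite(W[:,2])]
        R=world(n,m,z,K,T);print(n,nm,m.sum(),"plane",rect(R[:,:2]),"depth",rect(W[:,:2]),"z",np.percentile(W[:,2],[5,50,95]).round(1))
        if n=="top": # shape row widths
            c=W[:,:2].mean(0);print(" mean",c.round(1))
            if nm=="bracket":
                hi=W[W[:,2]>30];print(" leg",len(hi),rect(hi[:,:2]) if len(hi)>5 else "")
    green=(h[...,0]>60)&(h[...,0]<90)&(h[...,1]>70)
    red=((h[...,0]<6)|(h[...,0]>174))&(h[...,1]>170)&(h[...,2]>90)
    yel=(h[...,0]>22)&(h[...,0]<34)&(h[...,1]>170)&(h[...,2]>100)
    q={"top":(284,164),"side":(268,212)}[n]
    for nm,mm,z in(("red handle",red,107),("yellow",yel,66)):
        m=blob(mm,q,25);R=world(n,m,z,K,T);print(n,nm,m.sum(),rect(R[:,:2]),R[:,:2].mean(0).round(1))
    blk=(h[...,2]<40)&(P[...,2]<20)
    m=blob(blk,{"top":(266,222),"side":(310,280)}[n],50);R=world(n,m,4,K,T);print(n,"mat",rect(R[:,:2]))
    # handle bar via depth
    zone=(P[...,2]>86)&(P[...,2]<115)&(P[...,1]>0)&(P[...,1]<200)&(P[...,0]>420)&(P[...,0]<600)
    m=blob(zone,{"top":(266,218),"side":(316,250)}[n],25);W=P[m];print(n,"bar",rect(W[:,:2]),np.percentile(W[:,2],[5,50,95]).round(1))
    bx=(P[...,2]>57)&(P[...,2]<72)&(P[...,1]>-120)&(P[...,1]<190)&(P[...,0]>550)&(P[...,0]<720)
    m=blob(bx,{"top":(266,166),"side":(258,234)}[n],25);print(n,"box",rect(P[m][:,:2]))
    dk=(P[...,2]>90)&(P[...,2]<115)&(P[...,0]>590)&(P[...,0]<700)&(P[...,1]<130)&(P[...,1]>-80)
    for q in({"top":[(250,163),(284,164)],"side":[(246,242),(268,212)]}[n]):
        try:m=blob(dk,q,15);print(n,"knob",q,rect(P[m][:,:2]),m.sum())
        except Exception as e:print(n,q,"none")
p,d,K,T,h=load("top")
a=cv2.resize(p[140:195,222:310],None,fx=7,fy=7,interpolation=cv2.INTER_CUBIC)
cv2.imwrite("pics/crop2.png",a[:,:,::-1])
E
```

```text
rim top 176.95877882554714 ((563.4310913085938, 314.5152587890625), 123.59647369384766) 171.6488913506732
top bracket 301 plane (array([ 571.5, -394.1]), array([90.4, 49.7]), 8.9) depth (array([ 568.1, -394.4]), array([89.1, 51.5]), 7.9) z [ 0.3  8.5 52.2]
 mean [ 566.9 -391.7]
 leg 69 (array([ 563.1, -373.7]), array([83.9,  9.4]), 9.0)
top shackle 138 plane (array([ 423.5, -343.4]), array([69.6, 76.8]), 83.1) depth (array([ 423.3, -344.2]), array([70.2, 77. ]), 84.1) z [ 6.1 11.3 18.7]
 mean [ 431.4 -346.8]
top red handle 69 (array([672.7, -45.8]), array([17.9, 58.9]), 0.5) [670.4 -49.4]
top yellow 120 (array([650.6, -43.9]), array([32.8, 67.5]), 0.6) [648.2 -44.6]
top mat (array([477.5,  18.7]), array([182.8, 241.7]), 10.5)
top bar (array([484.6,  15.4]), array([129. ,  20.8]), 10.7) [ 92.1  97.7 103.1]
top box (array([663. ,  15.5]), array([119.8, 227.7]), 1.6)
top knob (250, 163) (array([667.8,  74.6]), array([15. , 53.6]), 6.5) 76
top knob (284, 164) (array([670.9, -45.7]), array([66.1, 18.5]), 89.9) 107
side bracket 322 plane (array([ 575.7, -393.2]), array([102.5,  54.8]), 9.9) depth (array([ 558., -376.]), array([99.3, 48. ]), 36.2) z [ 5.4 29.4 50.9]
side shackle 212 plane (array([ 423.9, -341.1]), array([78.8, 82.9]), 82.2) depth (array([ 423.9, -346.3]), array([83.9, 84.7]), 86.2) z [ 5.1 11.1 16.1]
side red handle 93 (array([669.6, -34.9]), array([23.3, 80.9]), 7.6) [668.5 -38.2]
side yellow 237 (array([672.1, -44.2]), array([73.7, 74.9]), 1.3) [661.  -34.8]
side mat (array([552.6,  92.7]), array([ 55.2, 154.7]), 32.7)
side bar (array([483.1,  18.6]), array([128.3,  23.1]), 11.3) [ 88.1  97.5 101.4]
side box (array([660.4,  19.2]), array([119.1, 233.6]), 0.0)
side knob (246, 242) (array([665.7,  78.5]), array([14.9, 54. ]), 7.2) 134
side knob (268, 212) (array([670.1, -42.7]), array([69.9, 18.2]), 89.7) 170
```

View pics/crop2.png

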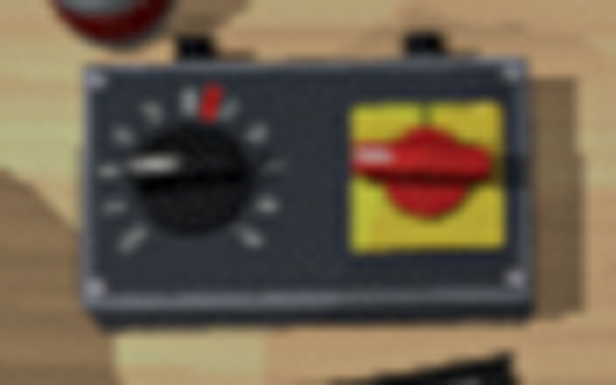

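Crop 2: the dial's white pointer points left (+y) at (150,160). The red mark is at (210,103) and the red isolator handle lies across at (425,165), so it is off. The two views agree, so I can plan the bracket grasp and its trip to the bowl.

```bash
cat > plan.py <<'E'
from h import *
import json
from scipy.spatial.transform import Rotation as Ro
def start():
    s=r.sense(); return np.array(s["eef_pos"]),Ro.from_euler("xyz",s["tcp_rot"])
def down(yaw): return Ro.from_euler("xyz",[np.pi,0,np.radians(yaw)])
def plan(wps,p=None,R=None,vmax=1.0,wmax=0.118):
    """wps: (label,pos,R); prints rows per segment in units of 25 mm / 90 deg"""
    if p is None: p,R=start()
    for lab,tp,tR in wps:
        tp=np.array(tp,float); tR=tR or R
        rv=(R.inv()*tR).as_rotvec(); sh=R.inv().apply(tp-p)/25
        n=max(int(np.ceil(np.linalg.norm(rv)/(np.pi/2)/wmax-1e-6)),int(np.ceil(abs(sh).max()/vmax-1e-6)),1)
        if np.linalg.norm(rv)<.004: n=max(int(np.ceil(abs(sh).max()/vmax)),1)
        rows=[];p0=p.copy()
        for i in range(n):
            s=np.round(R.inv().apply(p0+(tp-p0)*(i+1)/n-p)/25,2)
            w=np.round((R.inv()*tR).as_rotvec()/(np.pi/2)/(n-i),3)
            if np.linalg.norm(rv)<.004: w*=0
            p=p+R.apply(s*25);R=R*Ro.from_rotvec(w*np.pi/2)
            rows.append({k:round(float(x),3) for k,x in zip(("tx","ty","tz","ax","ay","az"),[*s,*w]) if abs(x)>1e-9})
        print(lab,n)
        j=0
        while j<n:
            k=j
            while k<n and rows[k]==rows[j]:k+=1
            print("  ",k-j,"x",json.dumps(rows[j]));j=k
    return p,R
E
python3 - <<'E'
from plan import *
plan([("turn",[194.6,-593.6,230],down(8.9)),("over",[565.5,-373,130],None),("down",[565.5,-373,41],None),("up",[565.5,-373,240],None),("bowl",[563,360,240],None),("in",[563,360,150],None)])
from meas import *
p,d,K,T,h=load("top");P=cloud("top",d,K,T)
m=(P[...,2]>90)&(P[...,2]<115)&(P[...,0]>690)&(P[...,0]<800)&(P[...,1]>40)&(P[...,1]<180);print("tin",rect(P[m][:,:2]))
E
```

```text
turn 2
   1 x {"tz": 0.51, "az": 0.051}
   1 x {"tz": 0.52, "ax": -0.001, "az": 0.052}
over 17
   1 x {"tx": 0.94, "ty": -0.38, "tz": 0.23}
   1 x {"tx": 0.94, "ty": -0.38, "tz": 0.24}
   1 x {"tx": 0.95, "ty": -0.37, "tz": 0.23}
   1 x {"tx": 0.94, "ty": -0.38, "tz": 0.24}
   1 x {"tx": 0.94, "ty": -0.38, "tz": 0.23}
   1 x {"tx": 0.94, "ty": -0.38, "tz": 0.24}
   1 x {"tx": 0.95, "ty": -0.38, "tz": 0.23}
   1 x {"tx": 0.94, "ty": -0.37, "tz": 0.24}
   1 x {"tx": 0.94, "ty": -0.38, "tz": 0.23}
   1 x {"tx": 0.94, "ty": -0.38, "tz": 0.24}
   1 x {"tx": 0.95, "ty": -0.38, "tz": 0.23}
   1 x {"tx": 0.94, "ty": -0.38, "tz": 0.24}
   1 x {"tx": 0.94, "ty": -0.38, "tz": 0.23}
   1 x {"tx": 0.94, "ty": -0.37, "tz": 0.24}
   1 x {"tx": 0.95, "ty": -0.38, "tz": 0.23}
   1 x {"tx": 0.94, "ty": -0.38, "tz": 0.24}
   1 x {"tx": 0.94, "ty": -0.38, "tz": 0.23}
down 4
   4 x {"tz": 0.89}
up 8
   1 x {"tz": -0.99}
   1 x {"tz": -1.0}
   1 x {"tz": -0.99}
   1 x {"tz": -1.0}
   1 x {"tz": -0.99}
   1 x {"tz": -1.0}
   1 x {"tz": -0.99}
   1 x {"tz": -1.0}
bowl 29
   1 x {"tx": 0.15, "ty": -1.0}
   1 x {"tx": 0.16, "ty": -1.0}
   3 x {"tx": 0.15, "ty": -1.0}
   1 x {"tx": 0.16, "ty": -1.0}
   1 x {"tx": 0.15, "ty": -0.99}
   2 x {"tx": 0.15, "ty": -1.0}
   1 x {"tx": 0.16, "ty": -1.0}
   2 x {"tx": 0.15, "ty": -1.0}
   1 x {"tx": 0.16, "ty": -1.0}
   1 x {"tx": 0.15, "ty": -1.0, "tz": -0.01}
   2 x {"tx": 0.15, "ty": -1.0}
   1 x {"tx": 0.16, "ty": -1.0}
   3 x {"tx": 0.15, "ty": -1.0}
   1 x {"tx": 0.16, "ty": -0.99}
   3 x {"tx": 0.15, "ty": -1.0}
   1 x {"tx": 0.16, "ty": -1.0}
   2 x {"tx": 0.15, "ty": -1.0}
   1 x {"tx": 0.16, "ty": -1.0}
   1 x {"tx": 0.15, "ty": -1.0}
in 4
   4 x {"tz": 0.9}
tin (array([776.7, 124.4]), array([63.7, 45.9]), 89.9)
```

step_arm([
  {"tz": 0.5, "az": 0.051},
  {"tz": 0.5, "az": 0.052},
  {"tx": 0.94, "ty": -0.38, "tz": 0.24},
  {"tx": 0.94, "ty": -0.38, "tz": 0.24},
  {"tx": 0.94, "ty": -0.38, "tz": 0.24},
], gripper=0.7)

```text
schema error: expected keys tx, ty, tz, ax, ay, az
```

step_arm([
  {"tx": 0.94, "ty": -0.38, "tz": 0.24},
  {"tx": 0.94, "ty": -0.38, "tz": 0.24},
  {"tx": 0.94, "ty": -0.38, "tz": 0.24},
  {"tx": 0.94, "ty": -0.38, "tz": 0.24},
  {"tx": 0.94, "ty": -0.38, "tz": 0.24},
])

```text
schema error: expected keys tx, ty, tz, ax, ay, az
```

step_arm([
  {"tx": 0.94, "ty": -0.38, "tz": 0.24},
  {"tx": 0.94, "ty": -0.38, "tz": 0.24},
  {"tx": 0.94, "ty": -0.38, "tz": 0.24},
  {"tx": 0.94, "ty": -0.38, "tz": 0.24},
  {"tx": 0.94, "ty": -0.38, "tz": 0.24},
])

```text
schema error: expected keys tx, ty, tz, ax, ay, az
```

step_arm([
  {"tx": 0.95, "ty": -0.38, "tz": 0.24},
  {"tx": 0.95, "ty": -0.38, "tz": 0.24},
  {"tx": 0.95, "ty": -0.38, "tz": 0.24},
  {"tx": 0.95, "ty": -0.38, "tz": 0.24},
  {},
])

```text
schema error: expected keys tx, ty, tz, ax, ay, az
```

step_arm([
  {"tx": 0, "ty": 0, "tz": 0.5, "ax": 0, "ay": 0, "az": 0.051},
  {"tx": 0, "ty": 0, "tz": 0.5, "ax": 0, "ay": 0, "az": 0.052},
  {"tx": 0.94, "ty": -0.38, "tz": 0.24, "ax": 0, "ay": 0, "az": 0},
  {"tx": 0.94, "ty": -0.38, "tz": 0.24, "ax": 0, "ay": 0, "az": 0},
  {"tx": 0.94, "ty": -0.38, "tz": 0.24, "ax": 0, "ay": 0, "az": 0},
], gripper=0.7)

```text
clock: 0.78
eef_pos: [260.4, -554.3, 212.8]
tcp_rot: [-3.141, 0.0, 0.155]
contact_force: [-0.3, 0.2, 0.7]
opening: 0.7
grasp_force: 0.0
```

step_arm([
  {"tx": 0.94, "ty": -0.38, "tz": 0.24, "ax": 0, "ay": 0, "az": 0},
  {"tx": 0.94, "ty": -0.38, "tz": 0.24, "ax": 0, "ay": 0, "az": 0},
  {"tx": 0.94, "ty": -0.38, "tz": 0.24, "ax": 0, "ay": 0, "az": 0},
  {"tx": 0.94, "ty": -0.38, "tz": 0.24, "ax": 0, "ay": 0, "az": 0},
  {"tx": 0.94, "ty": -0.38, "tz": 0.24, "ax": 0, "ay": 0, "az": 0},
])

```text
clock: 1.4
eef_pos: [369.3, -489.2, 182.9]
tcp_rot: [-3.141, 0.0, 0.155]
contact_force: [0.4, 0.7, 0.3]
opening: 0.702
grasp_force: 0.0
```

step_arm([
  {"tx": 0.94, "ty": -0.38, "tz": 0.24, "ax": 0, "ay": 0, "az": 0},
  {"tx": 0.94, "ty": -0.38, "tz": 0.24, "ax": 0, "ay": 0, "az": 0},
  {"tx": 0.94, "ty": -0.38, "tz": 0.24, "ax": 0, "ay": 0, "az": 0},
  {"tx": 0.94, "ty": -0.38, "tz": 0.24, "ax": 0, "ay": 0, "az": 0},
  {"tx": 0.94, "ty": -0.38, "tz": 0.24, "ax": 0, "ay": 0, "az": 0},
])

```text
clock: 2.02
eef_pos: [478.0, -424.1, 152.8]
tcp_rot: [-3.141, 0.0, 0.155]
contact_force: [0.4, -0.4, -0.8]
opening: 0.701
grasp_force: 0.0
```

step_arm([
  {"tx": 0.95, "ty": -0.38, "tz": 0.24, "ax": 0, "ay": 0, "az": 0},
  {"tx": 0.95, "ty": -0.38, "tz": 0.24, "ax": 0, "ay": 0, "az": 0},
  {"tx": 0.95, "ty": -0.38, "tz": 0.24, "ax": 0, "ay": 0, "az": 0},
  {"tx": 0.95, "ty": -0.38, "tz": 0.24, "ax": 0, "ay": 0, "az": 0},
  {"tx": 0, "ty": 0, "tz": 0, "ax": 0, "ay": 0, "az": 0},
])

```text
clock: 2.65
eef_pos: [567.1, -371.1, 128.5]
tcp_rot: [-3.141, 0.0, 0.157]
contact_force: [-0.2, 0.0, 0.1]
opening: 0.699
grasp_force: 0.0
```

```bash
python3 - <<'E'
from meas import *
s=r.sense();print(s["eef_pos"])
p,d,K,T=grab("wrist");P=cloud("wrist",d,K,T)
m=(P[...,2]>35)&(P[...,2]<60)&(P[...,0]>500)&(P[...,0]<640)&(abs(P[...,1]+378)<30);W=P[m];print("leg",m.sum(),rect(W[:,:2]),np.percentile(W[:,2],[50,98]).round(1))
q,*_=grab("top")
c=np.zeros((400,800,3),np.uint8);c[:,:420]=q[:,180:600];c[:238,420:]=cv2.resize(p,(380,238));cv2.imwrite("pics/t1.png",c[:,:,::-1])
E
```

```text
[ 567.09379392 -371.08252572  128.53716304]
leg 1516 (array([ 566.4, -374. ]), array([90.3,  8.2]), 8.8) [50.7 52. ]
```

View pics/t1.png

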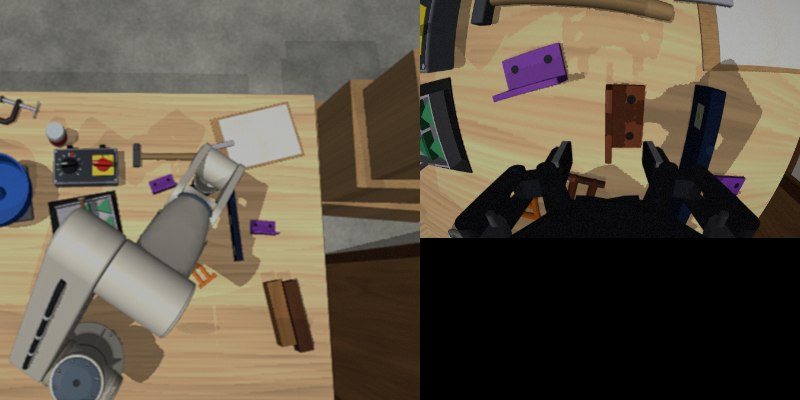

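The picture shows the rusty bracket (626,115 in the wrist inset) beside its purple look-alike (535,70). The newly uncovered bench holds only the two wooden blocks, so there is no bolt or tee. I'm descending onto the bracket's leg.

step_arm([
  {"tx": -0.04, "ty": 0.11, "tz": 0.88, "ax": 0, "ay": 0, "az": 0},
  {"tx": 0, "ty": 0, "tz": 0.88, "ax": 0, "ay": 0, "az": 0},
  {"tx": 0, "ty": 0, "tz": 0.88, "ax": 0, "ay": 0, "az": 0},
  {"tx": 0, "ty": 0, "tz": 0.88, "ax": 0, "ay": 0, "az": 0},
  {"tx": 0, "ty": 0, "tz": 0, "ax": 0, "ay": 0, "az": 0},
])

```text
clock: 3.38
eef_pos: [563.4, -374.5, 38.5]
tcp_rot: [-3.139, 0.003, 0.155]
contact_force: [0.3, 0.3, -0.0]
opening: 0.702
grasp_force: 0.0
```

step_arm([
  {"tx": 0, "ty": 0, "tz": 0, "ax": 0, "ay": 0, "az": 0},
  {"tx": 0, "ty": 0, "tz": 0, "ax": 0, "ay": 0, "az": 0},
  {"tx": 0, "ty": 0, "tz": 0, "ax": 0, "ay": 0, "az": 0},
  {"tx": 0, "ty": 0, "tz": 0, "ax": 0, "ay": 0, "az": 0},
  {"tx": 0, "ty": 0, "tz": 0, "ax": 0, "ay": 0, "az": 0},
], gripper=0, newtons=80)

```text
clock: 4.0
eef_pos: [565.4, -375.5, 42.4]
tcp_rot: [3.141, -0.001, 0.155]
contact_force: [-1.8, 1.3, 7.0]
opening: 0.082
grasp_force: 78.8
```

step_arm([
  {"tx": 0, "ty": 0, "tz": 0, "ax": 0, "ay": 0, "az": 0},
  {"tx": 0, "ty": 0, "tz": 0, "ax": 0, "ay": 0, "az": 0},
  {"tx": 0, "ty": 0, "tz": -0.3, "ax": 0, "ay": 0, "az": 0},
  {"tx": 0, "ty": 0, "tz": -0.6, "ax": 0, "ay": 0, "az": 0},
  {"tx": 0, "ty": 0, "tz": -1, "ax": 0, "ay": 0, "az": 0},
])

```text
clock: 4.62
eef_pos: [564.3, -375.1, 89.1]
tcp_rot: [-3.141, 0.001, 0.155]
contact_force: [0.3, -0.6, -2.5]
opening: 0.081
grasp_force: 77.8
```

step_arm([
  {"tx": 0, "ty": 0, "tz": -1, "ax": 0, "ay": 0, "az": 0},
  {"tx": 0, "ty": 0, "tz": -1, "ax": 0, "ay": 0, "az": 0},
  {"tx": 0.15, "ty": -1, "tz": -1, "ax": 0, "ay": 0, "az": 0},
  {"tx": 0.15, "ty": -1, "tz": -1, "ax": 0, "ay": 0, "az": 0},
  {"tx": 0.15, "ty": -1, "tz": -1, "ax": 0, "ay": 0, "az": 0},
])

```text
clock: 5.25
eef_pos: [564.2, -298.8, 215.4]
tcp_rot: [3.141, -0.0, 0.155]
contact_force: [0.4, 0.4, -2.0]
opening: 0.083
grasp_force: 78.1
```

step_arm([
  {"tx": 0.15, "ty": -1, "tz": -1, "ax": 0, "ay": 0, "az": 0},
  {"tx": 0.15, "ty": -1, "tz": 0, "ax": 0, "ay": 0, "az": 0},
  {"tx": 0.15, "ty": -1, "tz": 0, "ax": 0, "ay": 0, "az": 0},
  {"tx": 0.15, "ty": -1, "tz": 0, "ax": 0, "ay": 0, "az": 0},
  {"tx": 0.15, "ty": -1, "tz": 0, "ax": 0, "ay": 0, "az": 0},
])

```text
clock: 5.88
eef_pos: [562.9, -171.7, 237.7]
tcp_rot: [-3.141, 0.001, 0.155]
contact_force: [0.3, -0.3, -3.0]
opening: 0.081
grasp_force: 78.2
```

step_arm([
  {"tx": 0.15, "ty": -1, "tz": 0, "ax": 0, "ay": 0, "az": 0},
  {"tx": 0.15, "ty": -1, "tz": 0, "ax": 0, "ay": 0, "az": 0},
  {"tx": 0.15, "ty": -1, "tz": 0, "ax": 0, "ay": 0, "az": 0},
  {"tx": 0.15, "ty": -1, "tz": 0, "ax": 0, "ay": 0, "az": 0},
  {"tx": 0.15, "ty": -1, "tz": 0, "ax": 0, "ay": 0, "az": 0},
])

```text
clock: 6.5
eef_pos: [562.0, -45.5, 237.7]
tcp_rot: [-3.141, 0.001, 0.155]
contact_force: [0.8, 0.2, -2.6]
opening: 0.083
grasp_force: 78.2
```

step_arm([
  {"tx": 0.15, "ty": -1, "tz": 0, "ax": 0, "ay": 0, "az": 0},
  {"tx": 0.15, "ty": -1, "tz": 0, "ax": 0, "ay": 0, "az": 0},
  {"tx": 0.15, "ty": -1, "tz": 0, "ax": 0, "ay": 0, "az": 0},
  {"tx": 0.15, "ty": -1, "tz": 0, "ax": 0, "ay": 0, "az": 0},
  {"tx": 0.15, "ty": -1, "tz": 0, "ax": 0, "ay": 0, "az": 0},
])

```text
clock: 7.12
eef_pos: [561.2, 80.7, 237.7]
tcp_rot: [-3.142, 0.001, 0.155]
contact_force: [0.3, 0.4, -2.4]
opening: 0.081
grasp_force: 78.2
```

step_arm([
  {"tx": 0.15, "ty": -1, "tz": 0, "ax": 0, "ay": 0, "az": 0},
  {"tx": 0.15, "ty": -1, "tz": 0, "ax": 0, "ay": 0, "az": 0},
  {"tx": 0.15, "ty": -1, "tz": 0, "ax": 0, "ay": 0, "az": 0},
  {"tx": 0.15, "ty": -1, "tz": 0, "ax": 0, "ay": 0, "az": 0},
  {"tx": 0.15, "ty": -1, "tz": 0, "ax": 0, "ay": 0, "az": 0},
])

```text
clock: 7.75
eef_pos: [560.4, 206.9, 237.7]
tcp_rot: [3.141, 0.001, 0.155]
contact_force: [0.4, 0.3, -2.8]
opening: 0.078
grasp_force: 78.2
```

step_arm([
  {"tx": 0.15, "ty": -1, "tz": 0, "ax": 0, "ay": 0, "az": 0},
  {"tx": 0.15, "ty": -1, "tz": 0, "ax": 0, "ay": 0, "az": 0},
  {"tx": 0.15, "ty": -1, "tz": 0, "ax": 0, "ay": 0, "az": 0},
  {"tx": 0.15, "ty": -1, "tz": 0, "ax": 0, "ay": 0, "az": 0},
  {"tx": 0, "ty": 0, "tz": 0, "ax": 0, "ay": 0, "az": 0},
])

```text
clock: 8.38
eef_pos: [560.5, 309.2, 238.4]
tcp_rot: [-3.141, 0.0, 0.157]
contact_force: [-0.4, -0.5, -2.9]
opening: 0.079
grasp_force: 78.3
```

step_arm([
  {"tx": 0.2, "ty": -1, "tz": 0, "ax": 0, "ay": 0, "az": 0},
  {"tx": 0.2, "ty": -1, "tz": 0.6, "ax": 0, "ay": 0, "az": 0},
  {"tx": 0, "ty": 0, "tz": 1, "ax": 0, "ay": 0, "az": 0},
  {"tx": 0, "ty": 0, "tz": 1, "ax": 0, "ay": 0, "az": 0},
  {"tx": 0, "ty": 0, "tz": 1, "ax": 0, "ay": 0, "az": 0},
])

```text
clock: 9.0
eef_pos: [562.5, 359.0, 146.7]
tcp_rot: [3.141, 0.001, 0.155]
contact_force: [0.7, -0.2, -2.8]
opening: 0.084
grasp_force: 78.6
```

step_arm([
  {"tx": 0, "ty": 0, "tz": 0, "ax": 0, "ay": 0, "az": 0},
  {"tx": 0, "ty": 0, "tz": 0, "ax": 0, "ay": 0, "az": 0},
])

```text
clock: 9.25
eef_pos: [562.7, 358.6, 148.0]
tcp_rot: [3.141, 0.001, 0.155]
contact_force: [0.7, -0.2, -3.6]
opening: 0.08
grasp_force: 79.0
```

step_arm([
  {"tx": 0, "ty": 0, "tz": 0, "ax": 0, "ay": 0, "az": 0},
  {"tx": 0, "ty": 0, "tz": 0, "ax": 0, "ay": 0, "az": 0},
  {"tx": 0, "ty": 0, "tz": 0, "ax": 0, "ay": 0, "az": 0},
  {"tx": 0, "ty": 0, "tz": -1, "ax": 0, "ay": 0, "az": 0},
  {"tx": 0, "ty": 0, "tz": -1, "ax": 0, "ay": 0, "az": 0},
], gripper=0.4)

```text
clock: 9.88
eef_pos: [562.8, 357.8, 199.4]
tcp_rot: [3.141, 0.0, 0.155]
contact_force: [-0.2, 1.0, 0.0]
opening: 0.397
grasp_force: 0.0
```

step_arm([
  {"tx": 0, "ty": 0, "tz": -1, "ax": 0, "ay": 0, "az": 0},
  {"tx": 0, "ty": 0, "tz": -1, "ax": 0, "ay": 0, "az": 0},
  {"tx": 0, "ty": 1, "tz": -1, "ax": 0, "ay": 0, "az": 0},
  {"tx": 0, "ty": 1, "tz": -1, "ax": 0, "ay": 0, "az": 0},
  {"tx": 0, "ty": 1, "tz": 0, "ax": 0, "ay": 0, "az": 0},
])

```text
clock: 10.5
eef_pos: [575.6, 283.4, 301.2]
tcp_rot: [-3.141, -0.004, 0.155]
contact_force: [0.0, -0.4, -0.3]
opening: 0.399
grasp_force: 0.0
```

```bash
python3 - <<'E'
from meas import *
p,d,K,T=grab("side","s2");np.savez("s2.npz",p=p,d=d,K=K,T=T)
h=cv2.cvtColor(p,cv2.COLOR_RGB2HSV).astype(int);P=cloud("side",d,K,T)
brown=(h[...,2]<90)&(((h[...,0]<25)&(h[...,1]>60))|(h[...,2]<45))
m=brown&(np.hypot(P[...,0]-563,P[...,1]-314)<118)&(P[...,2]<165);print("brown in bowl",m.sum(),np.nanmean(P[m],0).round(1),P[m][:,2].max())
for q in [(387,189)]:
    m=blob(brown,q,15);v,u=np.nonzero(m);print("shackle",rect(world("side",m,8,K,T)[:,:2]),m.sum())
from plan import *
print(r.sense()["eef_pos"],r.sense()["clock"]);plan([("turn",list(start()[0]),down(-5)),("over",[421.5,-343.3,150],None),("down",[421.5,-343.3,27],None)])
E
```

```text
brown in bowl 1049 [560.4 374.3  90.1] 128.1926557376138
shackle (array([ 427.3, -338.2]), array([74.8, 74.2]), 79.7) 113
[575.27961308 280.32752578 299.54703948] 10.55
turn 2
   1 x {"ay": -0.001, "az": 0.077}
   1 x {"ax": 0.001, "az": 0.077}
over 26
   1 x {"tx": -0.15, "ty": 0.98, "tz": 0.23}
   1 x {"tx": -0.15, "ty": 0.97, "tz": 0.23}
   1 x {"tx": -0.16, "ty": 0.98, "tz": 0.23}
   1 x {"tx": -0.15, "ty": 0.98, "tz": 0.23}
   1 x {"tx": -0.15, "ty": 0.97, "tz": 0.23}
   2 x {"tx": -0.15, "ty": 0.98, "tz": 0.23}
   1 x {"tx": -0.15, "ty": 0.97, "tz": 0.23}
   1 x {"tx": -0.16, "ty": 0.98, "tz": 0.23}
   1 x {"tx": -0.15, "ty": 0.98, "tz": 0.23}
   1 x {"tx": -0.15, "ty": 0.97, "tz": 0.23}
   1 x {"tx": -0.15, "ty": 0.98, "tz": 0.23}
   1 x {"tx": -0.15, "ty": 0.97, "tz": 0.23}
   1 x {"tx": -0.15, "ty": 0.98, "tz": 0.23}
   1 x {"tx": -0.16, "ty": 0.98, "tz": 0.23}
   1 x {"tx": -0.15, "ty": 0.97, "tz": 0.23}
   2 x {"tx": -0.15, "ty": 0.98, "tz": 0.23}
   1 x {"tx": -0.15, "ty": 0.97, "tz": 0.23}
   1 x {"tx": -0.15, "ty": 0.98, "tz": 0.23}
   1 x {"tx": -0.16, "ty": 0.98, "tz": 0.23}
   1 x {"tx": -0.15, "ty": 0.97, "tz": 0.22}
   2 x {"tx": -0.15, "ty": 0.98, "tz": 0.23}
   1 x {"tx": -0.15, "ty": 0.97, "tz": 0.23}
   1 x {"tx": -0.15, "ty": 0.98, "tz": 0.23}
down 5
   1 x {"tz": 0.98}
   1 x {"tz": 0.99}
   1 x {"tz": 0.98}
   1 x {"tz": 0.99}
   1 x {"tz": 0.98}
```

View pics/s2.png

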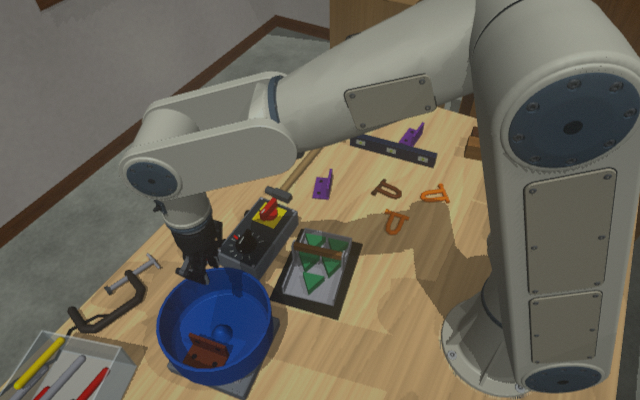

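The bracket lies in the bowl at (207,350). Next I go over to the rusty shackle at (387,188).

step_arm([
  {"tx": 0, "ty": 0, "tz": 0, "ax": 0, "ay": 0, "az": 0.077},
  {"tx": 0, "ty": 0, "tz": 0, "ax": 0, "ay": 0, "az": 0.077},
  {"tx": -0.15, "ty": 0.98, "tz": 0.23, "ax": 0, "ay": 0, "az": 0},
  {"tx": -0.15, "ty": 0.98, "tz": 0.23, "ax": 0, "ay": 0, "az": 0},
  {"tx": -0.15, "ty": 0.98, "tz": 0.23, "ax": 0, "ay": 0, "az": 0},
], gripper=0.8)

```text
clock: 11.18
eef_pos: [556.1, 210.6, 280.0]
tcp_rot: [3.141, 0.002, -0.087]
contact_force: [0.1, -0.1, -0.3]
opening: 0.8
grasp_force: 0.0
```

step_arm([
  {"tx": -0.15, "ty": 0.98, "tz": 0.23, "ax": 0, "ay": 0, "az": 0},
  {"tx": -0.15, "ty": 0.98, "tz": 0.23, "ax": 0, "ay": 0, "az": 0},
  {"tx": -0.15, "ty": 0.98, "tz": 0.23, "ax": 0, "ay": 0, "az": 0},
  {"tx": -0.15, "ty": 0.98, "tz": 0.23, "ax": 0, "ay": 0, "az": 0},
  {"tx": -0.15, "ty": 0.98, "tz": 0.23, "ax": 0, "ay": 0, "az": 0},
])

```text
clock: 11.8
eef_pos: [527.0, 89.9, 252.2]
tcp_rot: [3.142, 0.0, -0.087]
contact_force: [0.4, -0.3, -0.7]
opening: 0.802
grasp_force: 0.0
```

step_arm([
  {"tx": -0.15, "ty": 0.98, "tz": 0.23, "ax": 0, "ay": 0, "az": 0},
  {"tx": -0.15, "ty": 0.98, "tz": 0.23, "ax": 0, "ay": 0, "az": 0},
  {"tx": -0.15, "ty": 0.98, "tz": 0.23, "ax": 0, "ay": 0, "az": 0},
  {"tx": -0.15, "ty": 0.98, "tz": 0.23, "ax": 0, "ay": 0, "az": 0},
  {"tx": -0.15, "ty": 0.98, "tz": 0.23, "ax": 0, "ay": 0, "az": 0},
])

```text
clock: 12.42
eef_pos: [497.6, -30.4, 223.6]
tcp_rot: [3.142, -0.0, -0.087]
contact_force: [0.1, -0.3, 1.2]
opening: 0.803
grasp_force: 0.0
```

step_arm([
  {"tx": -0.15, "ty": 0.98, "tz": 0.23, "ax": 0, "ay": 0, "az": 0},
  {"tx": -0.15, "ty": 0.98, "tz": 0.23, "ax": 0, "ay": 0, "az": 0},
  {"tx": -0.15, "ty": 0.98, "tz": 0.23, "ax": 0, "ay": 0, "az": 0},
  {"tx": -0.15, "ty": 0.98, "tz": 0.23, "ax": 0, "ay": 0, "az": 0},
  {"tx": -0.15, "ty": 0.98, "tz": 0.23, "ax": 0, "ay": 0, "az": 0},
])

```text
clock: 13.05
eef_pos: [468.1, -150.7, 194.9]
tcp_rot: [-3.142, -0.0, -0.087]
contact_force: [-0.1, -1.0, -0.6]
opening: 0.802
grasp_force: 0.0
```

step_arm([
  {"tx": -0.15, "ty": 0.98, "tz": 0.23, "ax": 0, "ay": 0, "az": 0},
  {"tx": -0.15, "ty": 0.98, "tz": 0.23, "ax": 0, "ay": 0, "az": 0},
  {"tx": -0.15, "ty": 0.98, "tz": 0.23, "ax": 0, "ay": 0, "az": 0},
  {"tx": -0.15, "ty": 0.98, "tz": 0.23, "ax": 0, "ay": 0, "az": 0},
  {"tx": -0.15, "ty": 0.98, "tz": 0.23, "ax": 0, "ay": 0, "az": 0},
])

```text
clock: 13.68
eef_pos: [438.7, -271.0, 166.1]
tcp_rot: [-3.142, 0.0, -0.087]
contact_force: [-0.7, 0.1, 0.1]
opening: 0.799
grasp_force: 0.0
```

step_arm([
  {"tx": -0.15, "ty": 0.98, "tz": 0.23, "ax": 0, "ay": 0, "az": 0},
  {"tx": -0.15, "ty": 0.98, "tz": 0.23, "ax": 0, "ay": 0, "az": 0},
  {"tx": -0.15, "ty": 0.98, "tz": 0.23, "ax": 0, "ay": 0, "az": 0},
  {"tx": 0, "ty": 0, "tz": 0, "ax": 0, "ay": 0, "az": 0},
  {"tx": 0, "ty": 0, "tz": 0, "ax": 0, "ay": 0, "az": 0},
])

```text
clock: 14.3
eef_pos: [421.6, -341.8, 149.2]
tcp_rot: [-3.141, 0.0, -0.088]
contact_force: [-0.1, 0.4, -0.3]
opening: 0.801
grasp_force: 0.0
```

```bash
python3 - <<'E'
from meas import *
s=r.sense();print(s["eef_pos"],s["tcp_rot"])
p,d,K,T=grab("wrist","w3");P=cloud("wrist",d,K,T)
h=cv2.cvtColor(p,cv2.COLOR_RGB2HSV).astype(int)
m=(P[...,2]>4)&(P[...,2]<25)&(np.hypot(P[...,0]-422,P[...,1]+343)<60)
print(m.sum(),rect(P[m][:,:2]),np.percentile(P[m][:,2],[50,98]).round(1))
W=P[m]
for a in range(-48,52,8):
    q=W[(W[:,0]>422+a)&(W[:,0]<430+a)]
    if len(q):print(430+a-4,q[:,1].min().round(1),q[:,1].max().round(1),len(q))
E
```

```text
[ 421.61114555 -341.78450456  149.19389516] [-3.14109990e+00  2.78711712e-04 -8.75918006e-02]
3888 (array([ 423.3, -344.1]), array([74.4, 84.1]), 82.8) [11.8 14.3]
378 -349.7 -341.6 10
386 -361.9 -328.9 197
394 -365.9 -327.5 360
402 -370.2 -324.9 287
410 -370.5 -324.6 283
418 -370.9 -325.1 288
426 -372.4 -326.0 301
434 -372.6 -326.8 302
442 -374.4 -327.6 311
450 -385.4 -319.2 433
458 -385.9 -311.3 810
466 -369.3 -312.3 306
```

View pics/w3.png

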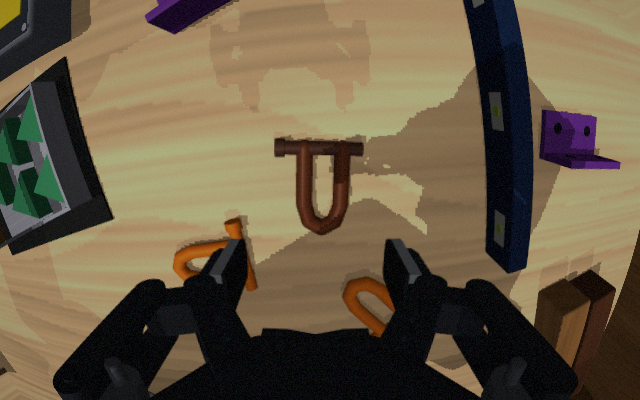

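The wrist view shows the rusty shackle at (322,187), clear of the orange ones at (210,265) and (370,305). I'm shifting 6 mm and going down.

step_arm([
  {"tx": 0, "ty": 0.25, "tz": 0.98, "ax": 0, "ay": 0, "az": 0},
  {"tx": 0, "ty": 0, "tz": 0.98, "ax": 0, "ay": 0, "az": 0},
  {"tx": 0, "ty": 0, "tz": 0.98, "ax": 0, "ay": 0, "az": 0},
  {"tx": 0, "ty": 0, "tz": 0.98, "ax": 0, "ay": 0, "az": 0},
  {"tx": 0, "ty": 0, "tz": 0.88, "ax": 0, "ay": 0, "az": 0},
])

```text
clock: 14.98
eef_pos: [421.8, -347.6, 28.8]
tcp_rot: [-3.142, -0.0, -0.086]
contact_force: [0.6, -0.1, -0.1]
opening: 0.8
grasp_force: 0.0
```

step_arm([
  {"tx": 0, "ty": 0, "tz": 0, "ax": 0, "ay": 0, "az": 0},
  {"tx": 0, "ty": 0, "tz": 0, "ax": 0, "ay": 0, "az": 0},
  {"tx": 0, "ty": 0, "tz": 0, "ax": 0, "ay": 0, "az": 0},
  {"tx": 0, "ty": 0, "tz": 0, "ax": 0, "ay": 0, "az": 0},
  {"tx": 0, "ty": 0, "tz": 0, "ax": 0, "ay": 0, "az": 0},
], gripper=0.3, newtons=60)

```text
clock: 15.6
eef_pos: [421.8, -348.5, 29.8]
tcp_rot: [3.141, -0.001, -0.087]
contact_force: [-0.2, 0.3, 1.8]
opening: 0.505
grasp_force: 61.3
```

step_arm([
  {"tx": 0, "ty": 0, "tz": 0, "ax": 0, "ay": 0, "az": 0},
  {"tx": 0, "ty": 0, "tz": -0.2, "ax": 0, "ay": 0, "az": 0},
  {"tx": 0, "ty": 0, "tz": -0.6, "ax": 0, "ay": 0, "az": 0},
  {"tx": 0, "ty": 0, "tz": -1, "ax": 0, "ay": 0, "az": 0},
  {"tx": 0, "ty": 0, "tz": -1, "ax": 0, "ay": 0, "az": 0},
])

```text
clock: 16.23
eef_pos: [421.4, -348.3, 100.7]
tcp_rot: [3.142, -0.0, -0.087]
contact_force: [-0.3, -0.6, -2.6]
opening: 0.502
grasp_force: 61.3
```

step_arm([
  {"tx": 0.14, "ty": -1, "tz": -0.95, "ax": 0, "ay": 0, "az": 0},
  {"tx": 0.14, "ty": -1, "tz": -0.95, "ax": 0, "ay": 0, "az": 0},
  {"tx": 0.14, "ty": -1, "tz": -0.95, "ax": 0, "ay": 0, "az": 0},
  {"tx": 0.14, "ty": -1, "tz": -0.95, "ax": 0, "ay": 0, "az": 0},
  {"tx": 0.14, "ty": -1, "tz": -0.95, "ax": 0, "ay": 0, "az": 0},
])

```text
clock: 16.85
eef_pos: [449.7, -224.5, 219.7]
tcp_rot: [3.141, -0.001, -0.087]
contact_force: [0.2, 0.4, -2.2]
opening: 0.503
grasp_force: 61.4
```

step_arm([
  {"tx": 0.14, "ty": -1, "tz": -0.95, "ax": 0, "ay": 0, "az": 0},
  {"tx": 0.14, "ty": -1, "tz": 0, "ax": 0, "ay": 0, "az": 0},
  {"tx": 0.14, "ty": -1, "tz": 0, "ax": 0, "ay": 0, "az": 0},
  {"tx": 0.14, "ty": -1, "tz": 0, "ax": 0, "ay": 0, "az": 0},
  {"tx": 0.14, "ty": -1, "tz": 0, "ax": 0, "ay": 0, "az": 0},
])

```text
clock: 17.48
eef_pos: [477.9, -101.5, 242.6]
tcp_rot: [3.141, -0.001, -0.087]
contact_force: [0.4, -0.8, -2.0]
opening: 0.497
grasp_force: 61.4
```

step_arm([
  {"tx": 0.14, "ty": -1, "tz": 0, "ax": 0, "ay": 0, "az": 0},
  {"tx": 0.14, "ty": -1, "tz": 0, "ax": 0, "ay": 0, "az": 0},
  {"tx": 0.14, "ty": -1, "tz": 0, "ax": 0, "ay": 0, "az": 0},
  {"tx": 0.14, "ty": -1, "tz": 0, "ax": 0, "ay": 0, "az": 0},
  {"tx": 0.14, "ty": -1, "tz": 0, "ax": 0, "ay": 0, "az": 0},
])

```text
clock: 18.1
eef_pos: [506.2, 21.4, 242.6]
tcp_rot: [3.142, -0.0, -0.087]
contact_force: [0.2, -0.9, -2.3]
opening: 0.504
grasp_force: 61.4
```

step_arm([
  {"tx": 0.14, "ty": -1, "tz": 0, "ax": 0, "ay": 0, "az": 0},
  {"tx": 0.14, "ty": -1, "tz": 0, "ax": 0, "ay": 0, "az": 0},
  {"tx": 0.14, "ty": -1, "tz": 0, "ax": 0, "ay": 0, "az": 0},
  {"tx": 0.14, "ty": -1, "tz": 0, "ax": 0, "ay": 0, "az": 0},
  {"tx": 0.14, "ty": -1, "tz": 0, "ax": 0, "ay": 0, "az": 0},
])

```text
clock: 18.73
eef_pos: [534.4, 144.4, 242.6]
tcp_rot: [-3.142, -0.0, -0.087]
contact_force: [0.6, 0.2, -1.4]
opening: 0.508
grasp_force: 61.4
```

step_arm([
  {"tx": 0.14, "ty": -1, "tz": 0, "ax": 0, "ay": 0, "az": 0},
  {"tx": 0.14, "ty": -1, "tz": 0, "ax": 0, "ay": 0, "az": 0},
  {"tx": 0.14, "ty": -1, "tz": 0, "ax": 0, "ay": 0, "az": 0},
  {"tx": 0.14, "ty": -1, "tz": 0, "ax": 0, "ay": 0, "az": 0},
  {"tx": 0, "ty": 0, "tz": 0, "ax": 0, "ay": 0, "az": 0},
])

```text
clock: 19.35
eef_pos: [557.6, 244.0, 241.9]
tcp_rot: [-3.141, -0.0, -0.085]
contact_force: [0.4, 0.2, -3.0]
opening: 0.503
grasp_force: 61.4
```

step_arm([
  {"tx": 0.1, "ty": -0.8, "tz": 0.2, "ax": 0, "ay": 0, "az": 0},
  {"tx": 0, "ty": 0, "tz": 1, "ax": 0, "ay": 0, "az": 0},
  {"tx": 0, "ty": 0, "tz": 1, "ax": 0, "ay": 0, "az": 0},
  {"tx": 0, "ty": 0, "tz": 1, "ax": 0, "ay": 0, "az": 0},
  {"tx": 0, "ty": 0, "tz": 1, "ax": 0, "ay": 0, "az": 0},
])

```text
clock: 19.98
eef_pos: [561.6, 262.1, 135.7]
tcp_rot: [-3.142, 0.0, -0.087]
contact_force: [0.9, -0.3, -1.8]
opening: 0.503
grasp_force: 61.6
```

step_arm([
  {"tx": 0, "ty": 0, "tz": 0, "ax": 0, "ay": 0, "az": 0},
  {"tx": 0, "ty": 0, "tz": 0, "ax": 0, "ay": 0, "az": 0},
])

```text
clock: 20.23
eef_pos: [562.0, 262.2, 137.5]
tcp_rot: [-3.141, -0.001, -0.087]
contact_force: [0.2, -0.0, -2.4]
opening: 0.507
grasp_force: 61.6
```

step_arm([
  {"tx": 0, "ty": 0, "tz": 0, "ax": 0, "ay": 0, "az": 0},
  {"tx": 0, "ty": 0, "tz": 0, "ax": 0, "ay": 0, "az": 0},
  {"tx": 0, "ty": 0, "tz": 0, "ax": 0, "ay": 0, "az": 0},
  {"tx": 0, "ty": 0, "tz": -1, "ax": 0, "ay": 0, "az": 0},
  {"tx": 0, "ty": 0, "tz": -1, "ax": 0, "ay": 0, "az": 0},
], gripper=0.7)

```text
clock: 20.85
eef_pos: [562.0, 262.2, 188.8]
tcp_rot: [-3.141, -0.002, -0.087]
contact_force: [0.2, -0.2, -0.7]
opening: 0.696
grasp_force: 0.0
```

step_arm([
  {"tx": 0, "ty": 0, "tz": -1, "ax": 0, "ay": 0, "az": 0},
  {"tx": 0, "ty": 0, "tz": -1, "ax": 0, "ay": 0, "az": 0},
  {"tx": -0.5, "ty": 1, "tz": -1, "ax": 0, "ay": 0, "az": 0},
  {"tx": -0.5, "ty": 1, "tz": -1, "ax": 0, "ay": 0, "az": 0},
  {"tx": -0.5, "ty": 1, "tz": 0, "ax": 0, "ay": 0, "az": 0},
])

```text
clock: 21.48
eef_pos: [518.7, 190.2, 290.5]
tcp_rot: [-3.139, -0.006, -0.087]
contact_force: [0.2, 0.1, -0.6]
opening: 0.707
grasp_force: 0.0
```

step_arm([
  {"tx": -0.3, "ty": 1, "tz": 0, "ax": 0, "ay": 0, "az": -0.088},
  {"tx": -0.3, "ty": 1, "tz": 0, "ax": 0, "ay": 0, "az": -0.088},
  {"tx": 0, "ty": 1, "tz": 0, "ax": 0, "ay": 0, "az": 0},
  {"tx": 0, "ty": 1, "tz": 0, "ax": 0, "ay": 0, "az": 0},
  {"tx": 0, "ty": 1, "tz": 0, "ax": 0, "ay": 0, "az": 0},
])

```text
clock: 22.1
eef_pos: [516.5, 66.3, 288.4]
tcp_rot: [3.141, -0.003, 0.189]
contact_force: [0.4, 1.3, 0.0]
opening: 0.697
grasp_force: 0.0
```

```bash
python3 - <<'E'
from meas import *
s=r.sense();print(s["eef_pos"],s["tcp_rot"])
out=[]
for n in ("side","wrist"):
    p,d,K,T=grab(n);P=cloud(n,d,K,T);np.savez(n+"4.npz",p=p,d=d,K=K,T=T)
    out.append(cv2.resize(p,(400,250)))
    zone=(P[...,2]>86)&(P[...,2]<115)&(P[...,1]>-60)&(P[...,1]<120)&(P[...,0]>400)&(P[...,0]<590)
    nn,l,st,c=cv2.connectedComponentsWithStats(zone.astype(np.uint8));i=1+np.argmax(st[1:,4])
    W=P[l==i];print(n,"bar",st[i,4],rect(W[:,:2]),np.percentile(W[:,2],[50,95]).round(1))
cv2.imwrite("pics/sw4.png",np.hstack(out)[:,:,::-1])
E
```

```text
[516.53621735  66.33182207 288.41612648] [ 3.14140971e+00 -2.87321128e-03  1.89463248e-01]
side bar 378 (array([477.6,  15.6]), array([140.9,  23.7]), 13.2) [ 97.4 101.8]
wrist bar 1856 (array([478.5,  11.8]), array([141.4,  23.1]), 12.7) [98.3 99.7]
```

View pics/sw4.png

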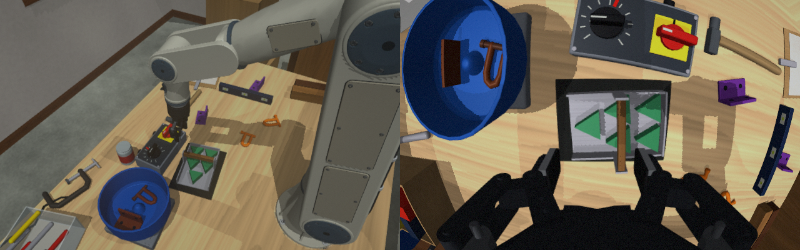

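Both rusty parts now lie in the bowl: the side view shows them at (130,215) and (145,195), the wrist view at (452,60) and (492,62). Next I refine the tray bar and mat from the wrist and side views.

```bash
python3 - <<'E'
from meas import *
def axis(W):
    c=np.median(W,0);u,s,v=np.linalg.svd(W-W.mean(0),full_matrices=False);a=v[0]*np.sign(v[0][0]);t=(W-W.mean(0))@a
    return (W.mean(0)+a*(t.max()+t.min())/2).round(1),round(np.degrees(np.arctan2(a[1],a[0])),1),round(np.ptp(t),1)
t0={n:np.load(f) for n,f in(("top","top0.npz"),("side","side0.npz"),("side4","side4.npz"),("wrist4","wrist4.npz"))}
for k,t in t0.items():
    n=k.rstrip("04");P=cloud(n,t["d"],t["K"],t["T"])
    z=(P[...,2]>96)&(P[...,2]<106)&(P[...,1]>-60)&(P[...,1]<90)&(P[...,0]>400)&(P[...,0]<570)
    nn,l,st,c=cv2.connectedComponentsWithStats(z.astype(np.uint8));i=1+np.argmax(st[1:,4]);W=P[l==i][:,:2]
    # pixel-ray on bar-top plane
    v,u=np.nonzero(l==i);R=onplane(n,u,v,100,t["K"],t["T"])[:,:2]
    print(k,st[i,4],"depth",axis(W),"plane",axis(R))
    h=cv2.cvtColor(t["p"],cv2.COLOR_RGB2HSV).astype(int)
    G=onplane(n,*np.meshgrid(np.arange(640),np.arange(400)),4,t["K"],t["T"])
    m=(h[...,2]<(55))&(P[...,2]<12)&(P[...,2]>0)&(abs(G[...,0]-480)<150)&(abs(G[...,1]-17)<170)
    m=cv2.morphologyEx(m.astype(np.uint8),cv2.MORPH_OPEN,np.ones((2,2)))
    nn,l,st,c=cv2.connectedComponentsWithStats(m);i=1+np.argmax(st[1:,4]);m=l==i
    cn=cv2.convexHull(G[m][:,:2].astype(np.float32));print("   mat",m.sum(),rect(cn[:,0]))
E
```

```text
top 126 depth (array([478.5,  11.2]), np.float64(13.3), np.float64(140.0)) plane (array([478.3,  11.1]), np.float64(13.3), np.float64(140.0))
   mat 47 (array([548.3,  74.1]), array([13.4, 55.4]), 10.0)
side 242 depth (array([477.9,  15.3]), np.float64(13.2), np.float64(139.8)) plane (array([477.6,  16.1]), np.float64(13.3), np.float64(139.7))
   mat 1333 (array([473.8,  22.9]), array([186.8, 244.2]), 11.0)
side4 241 depth (array([478. ,  15.3]), np.float64(13.1), np.float64(140.3)) plane (array([477.6,  15.9]), np.float64(13.1), np.float64(139.7))
   mat 1199 (array([474. ,  23.3]), array([186. , 245.6]), 10.8)
wrist4 1602 depth (array([478.1,  12.1]), np.float64(12.6), np.float64(140.8)) plane (array([478.8,  12.5]), np.float64(12.6), np.float64(140.1))
   mat 5697 (array([477.5,  16.5]), array([186.8, 248. ]), 10.8)
```

step_arm([
  {"tx": 0, "ty": 0, "tz": 0, "ax": 0, "ay": 0, "az": -0.022},
  {"tx": -0.98, "ty": 0.87, "tz": 1, "ax": 0, "ay": 0, "az": 0},
  {"tx": -0.98, "ty": 0.87, "tz": 1, "ax": 0, "ay": 0, "az": 0},
  {"tx": 0, "ty": 0, "tz": 1, "ax": 0, "ay": 0, "az": 0},
  {"tx": 0, "ty": 0, "tz": 1, "ax": 0, "ay": 0, "az": 0},
], gripper=0.6)

```text
clock: 22.82
eef_pos: [477.9, 14.4, 186.6]
tcp_rot: [-3.142, -0.001, 0.226]
contact_force: [0.4, 0.2, -0.1]
opening: 0.6
grasp_force: 0.0
```

step_arm([
  {"tx": 0, "ty": 0, "tz": 0, "ax": 0, "ay": 0, "az": 0},
  {"tx": 0, "ty": 0, "tz": 0, "ax": 0, "ay": 0, "az": 0},
])

```text
clock: 23.08
eef_pos: [478.4, 14.3, 187.7]
tcp_rot: [3.141, -0.001, 0.225]
contact_force: [-0.0, -0.7, -0.3]
opening: 0.601
grasp_force: 0.0
```

```bash
python3 - <<'E'
from meas import *
s=r.sense();print(s["eef_pos"],s["tcp_rot"])
n="wrist";p,d,K,T=grab(n,"w5");P=cloud(n,d,K,T);h=cv2.cvtColor(p,cv2.COLOR_RGB2HSV).astype(int)
z=(P[...,2]>94)&(P[...,2]<106)&(np.hypot(P[...,1]-13,P[...,0]-478)<80);W=P[z][:,:2];print(z.sum(),rect(W),np.median(P[z][:,2]))
E
```

```text
[478.395236    14.33826276 187.73159618] [ 3.14147617e+00 -1.04751615e-03  2.25401753e-01]
3766 (array([478.5,  12.2]), array([140.2,  21.7]), 12.7) 98.51001163879369
```

step_arm([
  {"tx": 0, "ty": 0.06, "tz": 0.94, "ax": 0, "ay": 0, "az": 0},
  {"tx": 0, "ty": 0, "tz": 0.94, "ax": 0, "ay": 0, "az": 0},
  {"tx": 0, "ty": 0, "tz": 0.94, "ax": 0, "ay": 0, "az": 0},
  {"tx": 0, "ty": 0, "tz": 0.93, "ax": 0, "ay": 0, "az": 0},
  {"tx": 0, "ty": 0, "tz": 0, "ax": 0, "ay": 0, "az": 0},
])

```text
clock: 23.75
eef_pos: [477.8, 12.5, 92.8]
tcp_rot: [-3.141, 0.001, 0.224]
contact_force: [0.4, 0.4, 0.4]
opening: 0.601
grasp_force: 0.0
```

step_arm([
  {"tx": 0, "ty": 0, "tz": 0, "ax": 0, "ay": 0, "az": 0},
  {"tx": 0, "ty": 0, "tz": 0, "ax": 0, "ay": 0, "az": 0},
  {"tx": 0, "ty": 0, "tz": 0, "ax": 0, "ay": 0, "az": 0},
  {"tx": 0, "ty": 0, "tz": 0, "ax": 0, "ay": 0, "az": 0},
  {"tx": 0, "ty": 0, "tz": 0, "ax": 0, "ay": 0, "az": 0},
], gripper=0, newtons=110)

```text
clock: 24.38
eef_pos: [478.9, 12.5, 94.5]
tcp_rot: [3.141, -0.002, 0.224]
contact_force: [-1.9, 2.0, 8.3]
opening: 0.145
grasp_force: 108.1
```

step_arm([
  {"tx": 0, "ty": 0, "tz": 0, "ax": 0, "ay": 0, "az": 0},
  {"tx": 0, "ty": 0, "tz": -0.2, "ax": 0, "ay": 0, "az": 0},
  {"tx": 0, "ty": 0, "tz": -0.3, "ax": 0, "ay": 0, "az": 0},
  {"tx": 0, "ty": 0, "tz": -0.5, "ax": 0, "ay": 0, "az": 0},
  {"tx": 0, "ty": 0, "tz": -0.6, "ax": 0, "ay": 0, "az": 0},
])

```text
clock: 25.0
eef_pos: [477.9, 12.3, 133.9]
tcp_rot: [-3.142, 0.0, 0.224]
contact_force: [0.2, 0.4, -6.9]
opening: 0.145
grasp_force: 107.4
```

The tray is held and weighs about 7 N, so it is loaded. I'm lifting it and carrying it level towards the bowl.

step_arm([
  {"tx": 0, "ty": 0, "tz": -0.8, "ax": 0, "ay": 0, "az": 0},
  {"tx": 0, "ty": 0, "tz": -0.8, "ax": 0, "ay": 0, "az": 0},
  {"tx": 0, "ty": 0, "tz": -0.8, "ax": 0, "ay": 0, "az": 0},
  {"tx": 0, "ty": 0, "tz": -0.8, "ax": 0, "ay": 0, "az": 0},
  {"tx": 0, "ty": 0, "tz": -0.8, "ax": 0, "ay": 0, "az": 0},
])

```text
clock: 25.62
eef_pos: [477.9, 12.3, 234.5]
tcp_rot: [3.142, -0.0, 0.224]
contact_force: [-0.2, -0.2, -7.5]
opening: 0.144
grasp_force: 107.4
```

step_arm([
  {"tx": 0, "ty": 0, "tz": -0.8, "ax": 0, "ay": 0, "az": 0},
  {"tx": 0, "ty": 0, "tz": -0.8, "ax": 0, "ay": 0, "az": 0},
  {"tx": 0, "ty": 0, "tz": -0.7, "ax": 0, "ay": 0, "az": 0},
  {"tx": 0, "ty": 0, "tz": -0.3, "ax": 0, "ay": 0, "az": 0},
  {"tx": 0, "ty": 0, "tz": 0, "ax": 0, "ay": 0, "az": 0},
])

```text
clock: 26.25
eef_pos: [478.1, 12.3, 298.5]
tcp_rot: [3.141, -0.001, 0.224]
contact_force: [0.3, -0.6, -7.6]
opening: 0.147
grasp_force: 107.4
```

```bash
python3 - <<'E'
from plan import *
s=r.sense();print({k:np.round(s[k],3).tolist() for k in("eef_pos","qpos","tcp_rot","contact_force")})
q=s["qpos"];R=Ro.from_euler("xyz",s["tcp_rot"])
# R=Rz(q1)Ry(q2+q3)Rz(s4 q4)Ry(q5)Rz(s6 q6)Rz(c)
for s6 in(1,-1):
    B=Ro.from_euler("z",q[0])*Ro.from_euler("y",q[1]+q[2]+q[4])
    C=(B.inv()*R);print(s6,C.as_euler("ZYX",degrees=True).round(1),np.degrees(q[5]).round(1))
    q0=[-1.256,.353,1.633,0,1.155,-.002]
q0=[-1.256,.353,1.633,0,1.155,-.002];R0=Ro.from_euler("xyz",[-3.141,0,.317])
C0=(Ro.from_euler("z",q0[0])*Ro.from_euler("y",sum(q0[1:5]))).inv()*R0;print("C0",C0.as_euler("ZYX",degrees=True).round(1))
c=C0
dirx=Ro.from_euler("xyz",s["tcp_rot"])
for az in(8,23,40):
  for th in(0,25,50):
    Rt=Ro.from_euler("xyz",[np.pi,0,.224])*Ro.from_rotvec([-np.radians(th),0,0])
    A=Ro.from_euler("z",az,degrees=True)*Ro.from_euler("y",q[1]+q[2])
    e=(A.inv()*Rt*c.inv()).as_euler("ZYZ",degrees=True)
    print(az,th,"q4,q5,q6(signs unknown)",e.round(0))
plan([("go",[578.9,246.2,297],None)])
E
```

```text
{'eef_pos': [478.083, 12.297, 298.503], 'qpos': [0.023, 0.078, 1.888, 0.0, 1.175, 1.369], 'tcp_rot': [3.141, -0.001, 0.224], 'contact_force': [0.252, -0.636, -7.57]}
1 [168.5   0.    0. ] 78.5
-1 [168.5   0.    0. ] 78.5
C0 [89.9  0.   0.1]
8 0 q4,q5,q6(signs unknown) [-0. 67. 85.]
8 25 q4,q5,q6(signs unknown) [-27.  68.  96.]
8 50 q4,q5,q6(signs unknown) [-53.  72. 105.]
23 0 q4,q5,q6(signs unknown) [ -0.  67. 100.]
23 25 q4,q5,q6(signs unknown) [-26.  74. 109.]
23 50 q4,q5,q6(signs unknown) [-50.  83. 114.]
40 0 q4,q5,q6(signs unknown) [ -0.  67. 117.]
40 25 q4,q5,q6(signs unknown) [-22.  80. 124.]
40 50 q4,q5,q6(signs unknown) [-43.  94. 125.]
go 9
   1 x {"tx": 0.67, "ty": -0.91, "tz": 0.01}
   1 x {"tx": 0.67, "ty": -0.92}
   1 x {"tx": 0.66, "ty": -0.91, "tz": 0.01}
   1 x {"tx": 0.67, "ty": -0.92, "tz": 0.01}
   1 x {"tx": 0.67, "ty": -0.91, "tz": 0.01}
   1 x {"tx": 0.67, "ty": -0.91}
   1 x {"tx": 0.66, "ty": -0.92, "tz": 0.01}
   1 x {"tx": 0.67, "ty": -0.91, "tz": 0.01}
   1 x {"tx": 0.67, "ty": -0.92}
```

step_arm([
  {"tx": 0.13, "ty": -0.18, "tz": 0, "ax": 0, "ay": 0, "az": 0},
  {"tx": 0.27, "ty": -0.37, "tz": 0, "ax": 0, "ay": 0, "az": 0},
  {"tx": 0.4, "ty": -0.55, "tz": 0, "ax": 0, "ay": 0, "az": 0},
  {"tx": 0.4, "ty": -0.55, "tz": 0, "ax": 0, "ay": 0, "az": 0},
  {"tx": 0.4, "ty": -0.55, "tz": 0, "ax": 0, "ay": 0, "az": 0},
])

```text
clock: 26.88
eef_pos: [505.5, 76.3, 297.9]
tcp_rot: [-3.141, 0.0, 0.225]
contact_force: [0.5, 0.5, -7.5]
opening: 0.148
grasp_force: 107.5
```

step_arm([
  {"tx": 0.47, "ty": -0.64, "tz": 0, "ax": 0, "ay": 0, "az": 0},
  {"tx": 0.47, "ty": -0.64, "tz": 0, "ax": 0, "ay": 0, "az": 0},
  {"tx": 0.47, "ty": -0.64, "tz": 0, "ax": 0, "ay": 0, "az": 0},
  {"tx": 0.47, "ty": -0.64, "tz": 0, "ax": 0, "ay": 0, "az": 0},
  {"tx": 0.47, "ty": -0.64, "tz": 0, "ax": 0, "ay": 0, "az": 0},
])

```text
clock: 27.5
eef_pos: [545.0, 167.1, 298.0]
tcp_rot: [3.142, 0.0, 0.224]
contact_force: [0.6, -0.6, -7.8]
opening: 0.143
grasp_force: 107.5
```

step_arm([
  {"tx": 0.47, "ty": -0.64, "tz": 0, "ax": 0, "ay": 0, "az": 0},
  {"tx": 0.47, "ty": -0.64, "tz": 0, "ax": 0, "ay": 0, "az": 0},
  {"tx": 0.4, "ty": -0.55, "tz": 0, "ax": 0, "ay": 0, "az": 0},
  {"tx": 0.35, "ty": -0.5, "tz": 0, "ax": 0, "ay": 0, "az": 0},
  {"tx": 0.22, "ty": -0.32, "tz": 0, "ax": 0, "ay": 0, "az": 0},
])

```text
clock: 28.12
eef_pos: [576.6, 241.9, 297.9]
tcp_rot: [3.142, 0.0, 0.224]
contact_force: [0.9, 0.4, -7.2]
opening: 0.142
grasp_force: 107.5
```

step_arm([
  {"tx": 0.14, "ty": -0.19, "tz": 0, "ax": 0, "ay": 0, "az": 0},
  {"tx": 0, "ty": 0, "tz": 0, "ax": 0, "ay": 0, "az": 0},
  {"tx": 0, "ty": 0, "tz": 0, "ax": 0, "ay": 0, "az": 0},
])

```text
clock: 28.5
eef_pos: [578.4, 246.1, 298.0]
tcp_rot: [3.141, 0.0, 0.224]
contact_force: [-0.5, 0.1, -7.7]
opening: 0.145
grasp_force: 107.5
```

```bash
python3 - <<'E'
from h import *
s=r.sense();print({k:np.round(s[k],3).tolist() for k in("eef_pos","qpos","tcp_rot","contact_force")})
a=grab("side")[0];b=grab("wrist")[0]
cv2.imwrite("pics/sw6.png",np.hstack([a[150:400,60:460],cv2.resize(b,(400,250))])[:,:,::-1])
E
```

```text
{'eef_pos': [578.436, 246.071, 298.022], 'qpos': [0.4, 0.324, 1.58, -0.0, 1.238, 1.747], 'tcp_rot': [3.141, 0.0, 0.224], 'contact_force': [-0.534, 0.096, -7.732]}
```

View pics/sw6.png

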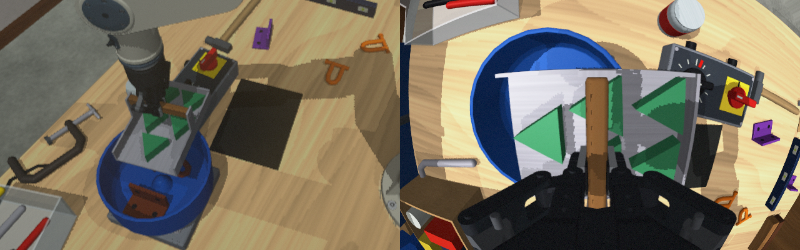

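The tray hangs over the bowl's near half with its lip inside the mouth (side view at (140,165)), and all 5 pieces are still on it. I'm starting to tilt.

step_arm([
  {"tx": 0, "ty": 0, "tz": 0, "ax": -0.05, "ay": 0, "az": 0},
  {"tx": 0, "ty": 0, "tz": 0, "ax": -0.08, "ay": 0, "az": 0},
  {"tx": 0, "ty": 0, "tz": 0, "ax": -0.08, "ay": 0, "az": 0},
  {"tx": 0, "ty": 0, "tz": 0, "ax": -0.05, "ay": 0, "az": 0},
  {"tx": 0, "ty": 0, "tz": 0, "ax": -0.04, "ay": 0, "az": 0},
])

```text
clock: 29.22
eef_pos: [578.5, 247.2, 298.0]
tcp_rot: [2.67, -0.001, 0.224]
contact_force: [0.4, -1.3, -8.1]
opening: 0.144
grasp_force: 107.8
```

step_arm([
  {"tx": 0, "ty": 0, "tz": 0, "ax": -0.03, "ay": 0, "az": 0},
  {"tx": 0, "ty": 0, "tz": 0, "ax": -0.03, "ay": 0, "az": 0},
  {"tx": 0, "ty": 0, "tz": 0, "ax": -0.03, "ay": 0, "az": 0},
  {"tx": 0, "ty": 0, "tz": 0, "ax": -0.03, "ay": 0, "az": 0},
  {"tx": 0, "ty": 0, "tz": 0, "ax": -0.03, "ay": 0, "az": 0},
])

```text
clock: 29.85
eef_pos: [578.7, 246.5, 298.1]
tcp_rot: [2.432, -0.0, 0.224]
contact_force: [0.3, 0.3, -6.8]
opening: 0.146
grasp_force: 108.0
```

step_arm([
  {"tx": 0, "ty": 0, "tz": 0, "ax": -0.03, "ay": 0, "az": 0},
  {"tx": 0, "ty": 0, "tz": 0, "ax": -0.03, "ay": 0, "az": 0},
  {"tx": 0, "ty": 0, "tz": 0, "ax": -0.03, "ay": 0, "az": 0},
  {"tx": 0, "ty": 0, "tz": 0, "ax": 0, "ay": 0, "az": 0},
  {"tx": 0, "ty": 0, "tz": 0, "ax": 0, "ay": 0, "az": 0},
])

```text
clock: 30.48
eef_pos: [578.8, 246.6, 298.3]
tcp_rot: [2.294, -0.001, 0.224]
contact_force: [0.6, 0.5, -3.0]
opening: 0.145
grasp_force: 108.4
```

```bash
python3 - <<'E'
from h import *
s=r.sense();print({k:np.round(s[k],3).tolist() for k in("eef_pos","qpos","tcp_rot","contact_force")})
a=grab("side")[0];b=grab("wrist")[0]
cv2.imwrite("pics/sw7.png",np.hstack([a[150:400,60:460],cv2.resize(b,(400,250))])[:,:,::-1])
E
```

```text
{'eef_pos': [578.756, 246.625, 298.315], 'qpos': [0.737, 0.544, 1.486, -0.713, 1.607, 2.245], 'tcp_rot': [2.294, -0.001, 0.224], 'contact_force': [0.595, 0.483, -2.974]}
```

View pics/sw7.png

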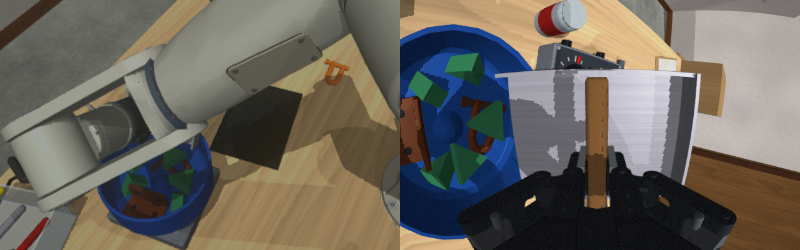

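The tray is empty: the force dropped to 3 N and the wrist view shows only bare steel on its floor. The green pieces lie in the bowl. I'm levelling the tray and carrying it back.

step_arm([
  {"tx": 0, "ty": 0, "tz": 0, "ax": 0.09, "ay": 0, "az": 0},
  {"tx": 0, "ty": 0, "tz": 0, "ax": 0.09, "ay": 0, "az": 0},
  {"tx": 0, "ty": 0, "tz": 0, "ax": 0.09, "ay": 0, "az": 0},
  {"tx": 0, "ty": 0, "tz": 0, "ax": 0.09, "ay": 0, "az": 0},
  {"tx": 0, "ty": 0, "tz": 0, "ax": 0.09, "ay": 0, "az": 0},
])

```text
clock: 31.2
eef_pos: [578.7, 246.2, 299.2]
tcp_rot: [3.004, -0.002, 0.224]
contact_force: [-0.7, -1.3, -4.8]
opening: 0.145
grasp_force: 108.3
```

step_arm([
  {"tx": 0, "ty": 0, "tz": 0, "ax": 0.09, "ay": 0, "az": 0},
  {"tx": 0, "ty": 0, "tz": 0, "ax": 0, "ay": 0, "az": 0},
  {"tx": -0.66, "ty": 0.91, "tz": 0, "ax": 0, "ay": 0, "az": 0},
  {"tx": -0.66, "ty": 0.91, "tz": 0, "ax": 0, "ay": 0, "az": 0},
  {"tx": -0.66, "ty": 0.91, "tz": 0, "ax": 0, "ay": 0, "az": 0},
])

```text
clock: 31.82
eef_pos: [544.8, 168.2, 297.9]
tcp_rot: [3.138, 0.001, 0.225]
contact_force: [-0.1, 0.8, -2.8]
opening: 0.142
grasp_force: 108.4
```

step_arm([
  {"tx": -0.66, "ty": 0.91, "tz": 0, "ax": 0, "ay": 0, "az": 0},
  {"tx": -0.66, "ty": 0.91, "tz": 0, "ax": 0, "ay": 0, "az": 0},
  {"tx": -0.66, "ty": 0.91, "tz": 0, "ax": 0, "ay": 0, "az": 0},
  {"tx": 0, "ty": 0, "tz": 0, "ax": 0, "ay": 0, "az": 0},
  {"tx": 0, "ty": 0, "tz": 0, "ax": 0, "ay": 0, "az": 0},
])

```text
clock: 32.45
eef_pos: [512.6, 91.9, 298.2]
tcp_rot: [3.14, 0.0, 0.225]
contact_force: [0.6, 0.3, -3.0]
opening: 0.145
grasp_force: 108.4
```

```bash
python3 - <<'E'
from meas import *
s=r.sense();print({k:np.round(s[k],3).tolist() for k in("eef_pos","qpos","tcp_rot","contact_force")})
o=[]
for n in("side","top","wrist"):
    p,d,K,T=grab(n);P=cloud(n,d,K,T);o.append(p)
    h=cv2.cvtColor(p,cv2.COLOR_RGB2HSV).astype(int)
    m=(h[...,2]<60)&(abs(P[...,2]-4)<8)&(abs(P[...,0]-477)<150)&(abs(P[...,1]-17)<170)
    nn,l,st,c=cv2.connectedComponentsWithStats(cv2.morphologyEx(m.astype(np.uint8),cv2.MORPH_OPEN,np.ones((3,3))));i=1+np.argmax(st[1:,4]);m=l==i
    print(n,"mat",m.sum(),rect(world(n,m,4,K,T)[:,:2]),rect(P[m][:,:2]))
    g=(h[...,0]>60)&(h[...,0]<90)&(h[...,1]>70)&(h[...,2]>25);g&=np.isfinite(P[...,2])
    inb=g&(np.hypot(P[...,0]-563,P[...,1]-314)<118);print(n,"green in/out",inb.sum(),(g&~inb).sum(),"zmax",P[inb][:,2].max() if inb.any() else None)
cv2.imwrite("pics/bw8.png",np.hstack([cv2.resize(o[0][240:400,140:300],(400,400)),cv2.resize(o[1][130:260,110:240],(400,400))])[:,:,::-1])
E
```

```text
{'eef_pos': [512.614, 91.87, 298.224], 'qpos': [0.175, 0.15, 1.806, -0.002, 1.186, 1.522], 'tcp_rot': [3.14, 0.0, 0.225], 'contact_force': [0.554, 0.338, -2.99]}
side mat 3991 (array([477.8,  20.6]), array([186.6, 249. ]), 10.6) (array([478.4,  19.7]), array([187.9, 250.6]), 10.7)
side green in/out 1673 0 zmax 126.57741843851034
top mat 1902 (array([482.3,  -3.1]), array([186.3, 199.1]), 9.9) (array([482.5,  -2.9]), array([186.2, 199.5]), 9.9)
top green in/out 232 2 zmax 131.8972478433875Traceback (most recent call last):
  File "<stdin>", line 8, in <module>
    return _wrapfunc(a, 'argmax', axis=axis, out=out, **kwds)
    return bound(*args, **kwds)
ValueError: attempt to get argmax of an empty sequence
```

step_arm([
  {"tx": 0, "ty": 0, "tz": 0, "ax": 0, "ay": 0, "az": 0.024},
  {"tx": -0.64, "ty": 0.9, "tz": 0.5, "ax": 0, "ay": 0, "az": 0},
  {"tx": -0.64, "ty": 0.9, "tz": 0.5, "ax": 0, "ay": 0, "az": 0},
  {"tx": -0.64, "ty": 0.9, "tz": 0.5, "ax": 0, "ay": 0, "az": 0},
  {"tx": 0, "ty": 0, "tz": 1, "ax": 0, "ay": 0, "az": 0},
])

```text
clock: 33.22
eef_pos: [477.9, 15.2, 235.8]
tcp_rot: [3.141, -0.001, 0.186]
contact_force: [0.2, 0.6, -2.8]
opening: 0.144
grasp_force: 108.4
```

step_arm([
  {"tx": 0, "ty": 0, "tz": 0.9, "ax": 0, "ay": 0, "az": 0},
  {"tx": 0, "ty": 0, "tz": 0.9, "ax": 0, "ay": 0, "az": 0},
  {"tx": 0, "ty": 0, "tz": 0.9, "ax": 0, "ay": 0, "az": 0},
  {"tx": 0, "ty": 0, "tz": 0.9, "ax": 0, "ay": 0, "az": 0},
  {"tx": 0, "ty": 0, "tz": 0.9, "ax": 0, "ay": 0, "az": 0},
])

```text
clock: 33.85
eef_pos: [478.3, 16.6, 122.4]
tcp_rot: [3.141, -0.0, 0.187]
contact_force: [0.4, -0.9, -2.0]
opening: 0.139
grasp_force: 108.4
```

step_arm([
  {"tx": 0, "ty": 0, "tz": 0.5, "ax": 0, "ay": 0, "az": 0},
  {"tx": 0, "ty": 0, "tz": 0, "ax": 0, "ay": 0, "az": 0},
  {"tx": 0, "ty": 0, "tz": 0, "ax": 0, "ay": 0, "az": 0},
])

```text
clock: 34.22
eef_pos: [478.4, 16.3, 111.2]
tcp_rot: [3.141, -0.001, 0.187]
contact_force: [-0.2, -0.8, -3.0]
opening: 0.144
grasp_force: 108.4
```

step_arm([
  {"tx": 0, "ty": 0, "tz": 0.3, "ax": 0, "ay": 0, "az": 0},
  {"tx": 0, "ty": 0, "tz": 0.2, "ax": 0, "ay": 0, "az": 0},
  {"tx": 0, "ty": 0, "tz": 0.1, "ax": 0, "ay": 0, "az": 0},
  {"tx": 0, "ty": 0, "tz": 0.05, "ax": 0, "ay": 0, "az": 0},
  {"tx": 0, "ty": 0, "tz": 0, "ax": 0, "ay": 0, "az": 0},
])

```text
clock: 34.85
eef_pos: [477.5, 16.1, 94.5]
tcp_rot: [-3.142, 0.001, 0.186]
contact_force: [-3.7, -0.9, 2.3]
opening: 0.145
grasp_force: 109.7
```

step_arm([
  {"tx": 0, "ty": 0, "tz": 0, "ax": 0, "ay": 0, "az": 0},
  {"tx": 0, "ty": 0, "tz": 0, "ax": 0, "ay": 0, "az": 0},
])

```text
clock: 35.1
eef_pos: [477.4, 16.1, 94.5]
tcp_rot: [-3.142, 0.001, 0.186]
contact_force: [-4.1, -1.7, 6.4]
opening: 0.144
grasp_force: 109.8
```

Touchdown: the tray rests on the mat. I'm opening, retreating straight up, then looking.

step_arm([
  {"tx": 0, "ty": 0, "tz": 0, "ax": 0, "ay": 0, "az": 0},
  {"tx": 0, "ty": 0, "tz": 0, "ax": 0, "ay": 0, "az": 0},
  {"tx": 0, "ty": 0, "tz": 0, "ax": 0, "ay": 0, "az": 0},
  {"tx": 0, "ty": 0, "tz": 0, "ax": 0, "ay": 0, "az": 0},
  {"tx": 0, "ty": 0, "tz": -0.5, "ax": 0, "ay": 0, "az": 0},
], gripper=0.55)

```text
clock: 35.72
eef_pos: [477.1, 16.2, 106.6]
tcp_rot: [-3.141, 0.002, 0.186]
contact_force: [-0.1, 0.4, -0.1]
opening: 0.552
grasp_force: 0.0
```

step_arm([
  {"tx": 0, "ty": 0, "tz": -1, "ax": 0, "ay": 0, "az": 0},
  {"tx": 0, "ty": 0, "tz": -1, "ax": 0, "ay": 0, "az": 0},
  {"tx": 0, "ty": 0, "tz": -1, "ax": 0, "ay": 0, "az": 0},
  {"tx": 0, "ty": 0, "tz": -1, "ax": 0, "ay": 0, "az": 0},
  {"tx": 0, "ty": 0, "tz": -1, "ax": 0, "ay": 0, "az": 0},
])

```text
clock: 36.35
eef_pos: [477.7, 16.2, 233.5]
tcp_rot: [3.141, -0.001, 0.186]
contact_force: [0.2, -0.1, -0.6]
opening: 0.554
grasp_force: 0.0
```

```bash
python3 - <<'E'
from meas import *
s=r.sense();print({k:np.round(s[k],3).tolist() for k in("eef_pos","qpos","tcp_rot","contact_force")})
o=[]
for n in("side","wrist"):
    p,d,K,T=grab(n);P=cloud(n,d,K,T);o.append(p);np.savez(n+"8.npz",p=p,d=d,K=K,T=T)
    h=cv2.cvtColor(p,cv2.COLOR_RGB2HSV).astype(int)
    z=(P[...,2]>95)&(P[...,2]<106)&(P[...,1]>-60)&(P[...,1]<100)&(P[...,0]>400)&(P[...,0]<570)
    nn,l,st,c=cv2.connectedComponentsWithStats(z.astype(np.uint8));i=1+np.argmax(st[1:,4]);print(n,"bar",rect(P[l==i][:,:2]),np.median(P[l==i][:,2]))
    g=(h[...,0]>60)&(h[...,0]<90)&(h[...,1]>70)&(h[...,2]>25)&np.isfinite(P[...,2])
    inb=g&(np.hypot(P[...,0]-563,P[...,1]-314)<118);print(n,"green in/out",inb.sum(),(g&~inb).sum())
    dk=(P[...,2]>92)&(P[...,2]<115)&(P[...,0]>590)&(P[...,0]<740)&(P[...,1]<130)&(P[...,1]>-100)
    nn,l,st,c=cv2.connectedComponentsWithStats(dk.astype(np.uint8))
    for i in range(1,nn):
        if st[i,4]>30:print(n,"knob",rect(P[l==i][:,:2]),np.percentile(P[l==i][:,2],[50,95]).round(1),st[i,4])
cv2.imwrite("pics/bw8.png",np.hstack([cv2.resize(o[0][170:400,120:390],(400,341)),cv2.resize(o[1],(400,341))])[:,:,::-1])
E
```

```text
{'eef_pos': [477.713, 16.181, 233.546], 'qpos': [0.031, 0.148, 1.963, 0.0, 1.029, 1.415], 'tcp_rot': [3.141, -0.001, 0.186], 'contact_force': [0.189, -0.139, -0.566]}
side bar (array([468.5,  49.1]), array([140.4,  22.6]), 9.0) 98.83988077023196
side green in/out 1675 0
side knob (array([669. , -41.4]), array([69.4, 19. ]), 89.7) [105.3 109.7] 160
side knob (array([666.2,  78.1]), array([14.9, 54. ]), 6.4) [104.3 108.5] 123
wrist bar (array([466.4,  57.4]), array([138.3,  21.9]), 10.6) 98.43798246933247
wrist green in/out 3693 14
wrist knob (array([663.2, -57.4]), array([11.2, 44. ]), 14.3) [103.7 107.4] 447
```

View pics/bw8.png

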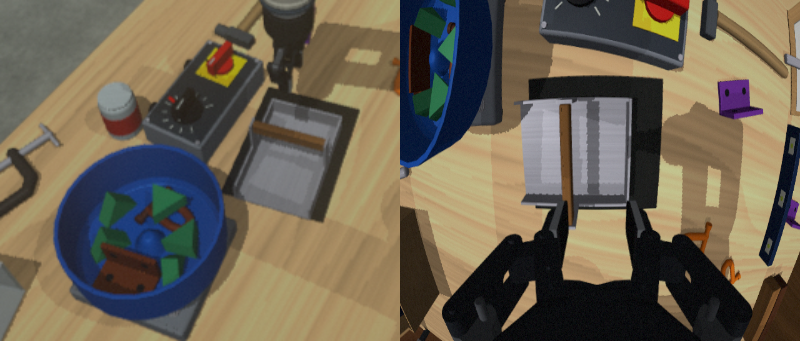

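The tray has been knocked aside: its lip now overhangs the mat edge, at (525,150) in the wrist view. All 5 green pieces, the bracket and the shackle are in the bowl. I'll re-measure once it settles, then put the tray back.

step_arm([
  {"tx": 0, "ty": 0, "tz": 0, "ax": 0, "ay": 0, "az": 0},
  {"tx": 0, "ty": 0, "tz": 0, "ax": 0, "ay": 0, "az": 0},
  {"tx": 0, "ty": 0, "tz": 0, "ax": 0, "ay": 0, "az": 0},
  {"tx": 0, "ty": 0, "tz": 0, "ax": 0, "ay": 0, "az": 0},
])

```text
clock: 36.95
eef_pos: [477.5, 16.2, 231.3]
tcp_rot: [-3.141, 0.001, 0.186]
contact_force: [-0.2, -0.2, -0.3]
opening: 0.551
grasp_force: 0.0
```

```bash
python3 - <<'E'
from plan import *
from meas import *
for n in("wrist","side","wrist"):
    p,d,K,T=grab(n);P=cloud(n,d,K,T)
    z=(P[...,2]>92)&(P[...,2]<106)&(P[...,1]>-60)&(P[...,1]<130)&(P[...,0]>380)&(P[...,0]<570)
    nn,l,st,c=cv2.connectedComponentsWithStats(z.astype(np.uint8));i=1+np.argmax(st[1:,4]);W=P[l==i];q=rect(W[:,:2]);t=W[:,0]>np.median(W[:,0]);print(n,"bar",q,np.median(W[t][:,2]),np.median(W[~t][:,2]))
c=q[0]
yaw=q[2] if q[1][0]>q[1][1] else q[2]-90
print(yaw);plan([("t",list(start()[0]),down(yaw)),("o",[c[0],c[1],150],None),("d",[c[0],c[1],94],None)])
E
```

```text
wrist bar (array([465.5,  57.3]), array([141.1,  21.6]), 10.8) 98.44689277916419 98.361004802714
side bar (array([466.1,  60.7]), array([141.6,  27.3]), 9.9) 98.17521518242711 98.15928468131352
wrist bar (array([465.6,  55.5]), array([140.2,  21.5]), 12.2) 98.39362327788862 98.33789231527557
12.2
t 1
   1 x {"az": -0.017}
o 4
   1 x {"tx": -0.03, "ty": -0.41, "tz": 0.82}
   1 x {"tx": -0.04, "ty": -0.41, "tz": 0.81}
   1 x {"tx": -0.03, "ty": -0.41, "tz": 0.82}
   1 x {"tx": -0.04, "ty": -0.41, "tz": 0.81}
d 3
   2 x {"tz": 0.75}
   1 x {"tz": 0.74}
```

step_arm([
  {"tx": -0.07, "ty": -0.84, "tz": 0.5, "ax": 0, "ay": 0, "az": 0},
  {"tx": -0.07, "ty": -0.84, "tz": 0.5, "ax": 0, "ay": 0, "az": 0},
  {"tx": 0, "ty": 0, "tz": 0.9, "ax": 0, "ay": 0, "az": 0},
  {"tx": 0, "ty": 0, "tz": 0.9, "ax": 0, "ay": 0, "az": 0},
  {"tx": 0, "ty": 0, "tz": 0.9, "ax": 0, "ay": 0, "az": 0},
], gripper=0.6)

```text
clock: 37.72
eef_pos: [466.6, 56.9, 138.7]
tcp_rot: [3.142, -0.0, 0.187]
contact_force: [-0.0, -0.6, 0.6]
opening: 0.599
grasp_force: 0.0
```

step_arm([
  {"tx": 0, "ty": 0, "tz": 0.9, "ax": 0, "ay": 0, "az": 0},
  {"tx": 0, "ty": 0, "tz": 0.85, "ax": 0, "ay": 0, "az": 0},
  {"tx": 0, "ty": 0, "tz": 0, "ax": 0, "ay": 0, "az": 0},
])

```text
clock: 38.1
eef_pos: [465.5, 56.7, 94.4]
tcp_rot: [-3.141, 0.003, 0.186]
contact_force: [-0.2, 0.3, -0.3]
opening: 0.601
grasp_force: 0.0
```

step_arm([
  {"tx": 0, "ty": 0, "tz": 0, "ax": 0, "ay": 0, "az": 0},
  {"tx": 0, "ty": 0, "tz": 0, "ax": 0, "ay": 0, "az": 0},
  {"tx": 0, "ty": 0, "tz": 0, "ax": 0, "ay": 0, "az": 0},
  {"tx": 0, "ty": 0, "tz": 0, "ax": 0, "ay": 0, "az": 0},
  {"tx": 0, "ty": 0, "tz": 0, "ax": 0, "ay": 0, "az": 0},
], gripper=0, newtons=80)

```text
clock: 38.72
eef_pos: [467.3, 57.0, 96.7]
tcp_rot: [-3.142, -0.002, 0.186]
contact_force: [-0.6, 1.2, 5.7]
opening: 0.146
grasp_force: 78.7
```

step_arm([
  {"tx": 0, "ty": 0, "tz": 0, "ax": 0, "ay": 0, "az": 0},
  {"tx": 0, "ty": 0, "tz": -0.3, "ax": 0, "ay": 0, "az": 0},
  {"tx": 0, "ty": 0, "tz": -0.4, "ax": 0, "ay": 0, "az": 0},
  {"tx": 0, "ty": 0, "tz": 0, "ax": 0, "ay": 0, "az": 0},
  {"tx": 0, "ty": 0, "tz": 0, "ax": 0, "ay": 0, "az": 0},
])

```text
clock: 39.35
eef_pos: [466.5, 56.8, 113.2]
tcp_rot: [-3.142, -0.0, 0.186]
contact_force: [-0.2, -0.6, -3.6]
opening: 0.149
grasp_force: 77.9
```

step_arm([
  {"tx": 0.05, "ty": 0.56, "tz": 0, "ax": 0, "ay": 0, "az": 0},
  {"tx": 0.05, "ty": 0.56, "tz": 0, "ax": 0, "ay": 0, "az": 0},
  {"tx": 0.05, "ty": 0.56, "tz": 0, "ax": 0, "ay": 0, "az": 0},
  {"tx": 0, "ty": 0, "tz": 0, "ax": 0, "ay": 0, "az": 0},
  {"tx": 0, "ty": 0, "tz": 0.3, "ax": 0, "ay": 0, "az": 0},
])

```text
clock: 39.98
eef_pos: [478.3, 16.1, 105.5]
tcp_rot: [-3.142, -0.001, 0.186]
contact_force: [-0.3, 0.0, -2.8]
opening: 0.152
grasp_force: 78.2
```

step_arm([
  {"tx": 0, "ty": 0, "tz": 0.2, "ax": 0, "ay": 0, "az": 0},
  {"tx": 0, "ty": 0, "tz": 0.1, "ax": 0, "ay": 0, "az": 0},
  {"tx": 0, "ty": 0, "tz": 0.05, "ax": 0, "ay": 0, "az": 0},
  {"tx": 0, "ty": 0, "tz": 0, "ax": 0, "ay": 0, "az": 0},
  {"tx": 0, "ty": 0, "tz": 0, "ax": 0, "ay": 0, "az": 0},
])

```text
clock: 40.6
eef_pos: [478.2, 16.3, 96.8]
tcp_rot: [3.142, -0.0, 0.187]
contact_force: [-0.4, -0.4, -2.8]
opening: 0.151
grasp_force: 78.3
```

step_arm([
  {"tx": 0, "ty": 0, "tz": 0.06, "ax": 0, "ay": 0, "az": 0},
  {"tx": 0, "ty": 0, "tz": 0, "ax": 0, "ay": 0, "az": 0},
  {"tx": 0, "ty": 0, "tz": 0, "ax": 0, "ay": 0, "az": 0},
])

```text
clock: 40.98
eef_pos: [478.2, 16.2, 96.6]
tcp_rot: [3.142, -0.0, 0.186]
contact_force: [-6.7, 0.5, 20.8]
opening: 0.149
grasp_force: 81.7
```

step_arm([
  {"tx": 0, "ty": 0, "tz": 0, "ax": 0, "ay": 0, "az": 0},
  {"tx": 0, "ty": 0, "tz": 0, "ax": 0, "ay": 0, "az": 0},
  {"tx": 0, "ty": 0, "tz": 0, "ax": 0, "ay": 0, "az": 0},
  {"tx": 0, "ty": 0, "tz": 0, "ax": 0, "ay": 0, "az": 0},
  {"tx": 0, "ty": 0, "tz": -0.5, "ax": 0, "ay": 0, "az": 0},
], gripper=0.55)

```text
clock: 41.6
eef_pos: [477.3, 16.2, 107.5]
tcp_rot: [-3.141, 0.002, 0.186]
contact_force: [-0.4, 0.4, -0.8]
opening: 0.55
grasp_force: 0.0
```

step_arm([
  {"tx": 0, "ty": 0, "tz": -1, "ax": 0, "ay": 0, "az": 0},
  {"tx": 0, "ty": 0, "tz": -1, "ax": 0, "ay": 0, "az": 0},
  {"tx": 0, "ty": 0, "tz": -1, "ax": 0, "ay": 0, "az": 0},
  {"tx": 0, "ty": 0, "tz": -1, "ax": 0, "ay": 0, "az": 0},
  {"tx": 0, "ty": 0, "tz": -1, "ax": 0, "ay": 0, "az": 0},
])

```text
clock: 42.22
eef_pos: [477.9, 16.2, 234.5]
tcp_rot: [3.141, -0.001, 0.186]
contact_force: [-0.3, -0.8, 0.5]
opening: 0.553
grasp_force: 0.0
```

```bash
cat > tray.py <<'E'
from meas import *
def bar(n):
    p,d,K,T=grab(n);P=cloud(n,d,K,T)
    z=(P[...,2]>92)&(P[...,2]<106)&(P[...,1]>-80)&(P[...,1]<130)&(P[...,0]>380)&(P[...,0]<570)
    nn,l,st,c=cv2.connectedComponentsWithStats(z.astype(np.uint8));i=1+np.argmax(st[1:,4]);W=P[l==i];t=W[:,0]>np.median(W[:,0])
    print(n,"bar",rect(W[:,:2]),np.median(W[t][:,2]),np.median(W[~t][:,2]));return p,P,K,T
E
python3 - <<'E'
from tray import *
print(r.sense()["eef_pos"]);bar("wrist");p,P,K,T=bar("side")
cv2.imwrite("pics/s9.png",p[:,:,::-1])
E
```

```text
[477.92599122  16.21475088 234.50569185]
wrist bar (array([476.8,  15.3]), array([139.4,  22.5]), 10.8) 98.49481296497817 98.44604358389498
side bar (array([476.4,  18.6]), array([140.2,  22.7]), 9.4) 98.15871304562336 98.65025236618555
```

The tray is back, flat and centred on the mat. Next is the dial.

```bash
python3 - <<'E'
from plan import *
plan([("turn+go",[667,75.5,190],down(96.5))])
E
```

```text
turn+go 9
   1 x {"tx": 0.87, "ty": -0.1, "tz": 0.21, "az": -0.106}
   1 x {"tx": 0.87, "ty": 0.04, "tz": 0.21, "az": -0.106}
   1 x {"tx": 0.85, "ty": 0.18, "tz": 0.21, "az": -0.106}
   1 x {"tx": 0.81, "ty": 0.32, "tz": 0.21, "ax": 0.001, "az": -0.106}
   1 x {"tx": 0.75, "ty": 0.46, "tz": 0.2, "az": -0.106}
   1 x {"tx": 0.66, "ty": 0.57, "tz": 0.21, "ax": 0.001, "az": -0.106}
   1 x {"tx": 0.56, "ty": 0.67, "tz": 0.21, "ax": 0.001, "ay": -0.001, "az": -0.106}
   1 x {"tx": 0.43, "ty": 0.76, "tz": 0.2, "az": -0.106}
   1 x {"tx": 0.31, "ty": 0.82, "tz": 0.21, "ay": -0.001, "az": -0.106}
```

step_arm([
  {"tx": 0.87, "ty": -0.1, "tz": 0.2, "ax": 0, "ay": 0, "az": -0.106},
  {"tx": 0.87, "ty": 0.04, "tz": 0.2, "ax": 0, "ay": 0, "az": -0.106},
  {"tx": 0.85, "ty": 0.18, "tz": 0.2, "ax": 0, "ay": 0, "az": -0.106},
  {"tx": 0.81, "ty": 0.32, "tz": 0.2, "ax": 0, "ay": 0, "az": -0.106},
  {"tx": 0.75, "ty": 0.46, "tz": 0.2, "ax": 0, "ay": 0, "az": -0.106},
])

```text
clock: 42.95
eef_pos: [582.3, 49.3, 207.2]
tcp_rot: [-3.141, 0.0, 1.024]
contact_force: [0.7, -0.3, -0.1]
opening: 0.549
grasp_force: 0.0
```

step_arm([
  {"tx": 0.66, "ty": 0.57, "tz": 0.2, "ax": 0, "ay": 0, "az": -0.106},
  {"tx": 0.56, "ty": 0.67, "tz": 0.2, "ax": 0, "ay": 0, "az": -0.106},
  {"tx": 0.43, "ty": 0.76, "tz": 0.2, "ax": 0, "ay": 0, "az": -0.106},
  {"tx": 0.31, "ty": 0.82, "tz": 0.2, "ax": 0, "ay": 0, "az": -0.106},
  {"tx": 0, "ty": 0, "tz": 0, "ax": 0, "ay": 0, "az": 0},
])

```text
clock: 43.58
eef_pos: [665.7, 75.7, 186.8]
tcp_rot: [-3.141, -0.0, 1.685]
contact_force: [0.8, -0.5, -0.3]
opening: 0.552
grasp_force: 0.0
```

step_arm([
  {"tx": 0, "ty": 0, "tz": 0, "ax": 0, "ay": 0, "az": 0},
  {"tx": 0, "ty": 0, "tz": 0, "ax": 0, "ay": 0, "az": 0},
])

```text
clock: 43.82
eef_pos: [664.7, 75.1, 188.0]
tcp_rot: [-3.141, 0.0, 1.683]
contact_force: [-0.2, -0.6, -0.3]
opening: 0.551
grasp_force: 0.0
```

```bash
cat > knobs.py <<'E'
from tray import *
def knobs(n,f=None):
    s=r.sense();p,d,K,T=grab(n,f);P=cloud(n,d,K,T)
    dk=(P[...,2]>93)&(P[...,2]<115)&(P[...,0]>590)&(P[...,0]<740)&(P[...,1]<130)&(P[...,1]>-100)
    nn,l,st,c=cv2.connectedComponentsWithStats(dk.astype(np.uint8))
    for i in range(1,nn):
        if st[i,4]>40:print(n,"knob px",c[i].round(0),rect(P[l==i][:,:2]),np.percentile(P[l==i][:,2],[50,95]).round(1),st[i,4])
    bx=(abs(P[...,2]-64)<6)&(P[...,1]>-130)&(P[...,1]<190)&(P[...,0]>550)&(P[...,0]<760)
    nn,l,st,c=cv2.connectedComponentsWithStats(bx.astype(np.uint8));i=1+np.argmax(st[1:,4]);print(n,"box",rect(P[l==i][:,:2]))
    h=cv2.cvtColor(p,cv2.COLOR_RGB2HSV).astype(int)
    rd=((h[...,0]<6)|(h[...,0]>174))&(h[...,1]>140)&(h[...,2]>70)&(abs(P[...,2]-65)<8)&(P[...,1]>20)&(P[...,1]<130)&(P[...,0]>620)&(P[...,0]<740)
    if rd.any():print(n,"red mark",world(n,rd,65,K,T).mean(0).round(1),rd.sum())
E
python3 - <<'E'
from knobs import *
s=r.sense();print(s["eef_pos"],s["tcp_rot"],s["qpos"][5]);knobs("wrist","w10");knobs("top")
E
```

```text
[664.67991703  75.13254875 187.96688539] [-3.14122309e+00  2.11921266e-05  1.68287808e+00] -0.0017438055776706218
wrist knob px [318. 207.] (array([667.,  76.]), array([13.6, 53.5]), 7.0) [105.5 106.9] 1520
wrist knob px [309. 318.] (array([671.2, -24.5]), array([31.1, 16.2]), 89.0) [106.  107.7] 571
wrist box (array([668.8,  31.6]), array([131.2, 202.2]), 1.7)
wrist red mark [709.1  66.2  65. ] 166
top knob px [282. 162.] (array([671.3, -45.5]), array([67.1, 17.6]), 88.8) [105.6 111.7] 104
top box (array([668.9, -22.3]), array([132.1, 150.7]), 2.7)
```

View pics/w10.png

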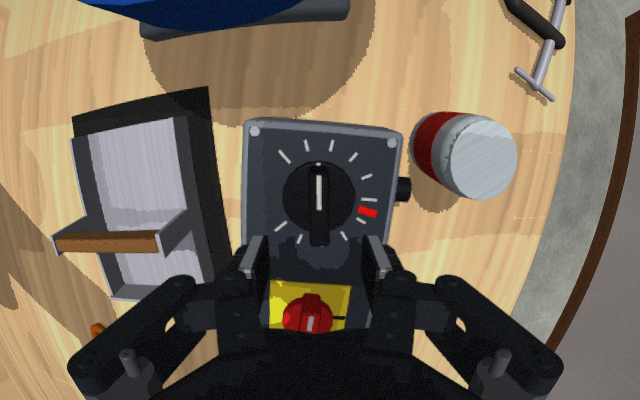

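The wrist view shows the dial at (318,207) with its pointer at the top (+y), the red mark at (368,211), and the isolator at (309,318). I'm descending onto the dial bar.

step_arm([
  {"tx": 0.03, "ty": 0.1, "tz": 0.85, "ax": 0, "ay": 0, "az": 0},
  {"tx": 0, "ty": 0, "tz": 0.85, "ax": 0, "ay": 0, "az": 0},
  {"tx": 0, "ty": 0, "tz": 0.85, "ax": 0, "ay": 0, "az": 0},
  {"tx": 0, "ty": 0, "tz": 0.8, "ax": 0, "ay": 0, "az": 0},
  {"tx": 0, "ty": 0, "tz": 0, "ax": 0, "ay": 0, "az": 0},
])

```text
clock: 44.55
eef_pos: [666.4, 76.3, 101.4]
tcp_rot: [-3.138, -0.0, 1.685]
contact_force: [0.6, -0.1, -0.1]
opening: 0.547
grasp_force: 0.0
```

step_arm([
  {"tx": 0, "ty": 0, "tz": 0, "ax": 0, "ay": 0, "az": 0},
  {"tx": 0, "ty": 0, "tz": 0, "ax": 0, "ay": 0, "az": 0},
  {"tx": 0, "ty": 0, "tz": 0, "ax": 0, "ay": 0, "az": 0},
  {"tx": 0, "ty": 0, "tz": 0, "ax": 0, "ay": 0, "az": 0},
], gripper=0, newtons=30)

```text
clock: 45.05
eef_pos: [667.4, 76.5, 105.1]
tcp_rot: [-3.141, -0.0, 1.685]
contact_force: [-4.6, 0.1, 5.4]
opening: 0.16
grasp_force: 32.9
```

step_arm([
  {"tx": 0, "ty": 0, "tz": 0, "ax": 0, "ay": 0, "az": 0.11},
  {"tx": 0, "ty": 0, "tz": 0, "ax": 0, "ay": 0, "az": 0.11},
  {"tx": 0, "ty": 0, "tz": 0, "ax": 0, "ay": 0, "az": 0.11},
  {"tx": 0, "ty": 0, "tz": 0, "ax": 0, "ay": 0, "az": 0.11},
  {"tx": 0, "ty": 0, "tz": 0, "ax": 0, "ay": 0, "az": 0.11},
])

```text
clock: 45.68
eef_pos: [667.7, 76.3, 105.1]
tcp_rot: [3.141, 0.0, 0.816]
contact_force: [-3.6, -1.2, 3.1]
opening: 0.155
grasp_force: 32.7
```

step_arm([
  {"tx": 0, "ty": 0, "tz": 0, "ax": 0, "ay": 0, "az": 0.11},
  {"tx": 0, "ty": 0, "tz": 0, "ax": 0, "ay": 0, "az": 0.11},
  {"tx": 0, "ty": 0, "tz": 0, "ax": 0, "ay": 0, "az": 0.11},
  {"tx": 0, "ty": 0, "tz": 0, "ax": 0, "ay": 0, "az": 0.11},
  {"tx": 0, "ty": 0, "tz": 0, "ax": 0, "ay": 0, "az": 0.11},
])

```text
clock: 46.3
eef_pos: [667.7, 75.9, 105.1]
tcp_rot: [3.141, -0.0, -0.048]
contact_force: [-2.6, -3.0, 3.8]
opening: 0.161
grasp_force: 32.7
```

step_arm([
  {"tx": 0, "ty": 0, "tz": 0, "ax": 0, "ay": 0, "az": 0.1},
  {"tx": 0, "ty": 0, "tz": 0, "ax": 0, "ay": 0, "az": 0},
  {"tx": 0, "ty": 0, "tz": 0, "ax": 0, "ay": 0, "az": 0},
  {"tx": 0, "ty": 0, "tz": 0, "ax": 0, "ay": 0, "az": 0},
])

```text
clock: 46.8
eef_pos: [667.7, 75.9, 105.1]
tcp_rot: [3.141, -0.0, -0.197]
contact_force: [-4.6, -4.1, 6.2]
opening: 0.157
grasp_force: 33.0
```

step_arm([
  {"tx": 0, "ty": 0, "tz": 0, "ax": 0, "ay": 0, "az": 0.019},
  {"tx": 0, "ty": 0, "tz": 0, "ax": 0, "ay": 0, "az": 0},
  {"tx": 0, "ty": 0, "tz": 0, "ax": 0, "ay": 0, "az": 0},
])

```text
clock: 47.18
eef_pos: [667.7, 75.9, 105.1]
tcp_rot: [3.141, -0.0, -0.227]
contact_force: [-4.2, -3.9, 5.7]
opening: 0.159
grasp_force: 33.0
```

step_arm([
  {"tx": 0, "ty": 0, "tz": 0, "ax": 0, "ay": 0, "az": 0},
  {"tx": 0, "ty": 0, "tz": 0, "ax": 0, "ay": 0, "az": 0},
  {"tx": 0, "ty": 0, "tz": 0, "ax": 0, "ay": 0, "az": 0},
  {"tx": 0, "ty": 0, "tz": -0.5, "ax": 0, "ay": 0, "az": 0},
  {"tx": 0, "ty": 0, "tz": -1, "ax": 0, "ay": 0, "az": 0},
], gripper=0.55)

```text
clock: 47.8
eef_pos: [667.2, 76.4, 141.6]
tcp_rot: [3.141, 0.002, -0.23]
contact_force: [0.1, 0.3, 0.1]
opening: 0.549
grasp_force: 0.0
```

step_arm([
  {"tx": 0, "ty": 0, "tz": -1, "ax": 0, "ay": 0, "az": 0},
  {"tx": 0, "ty": 0, "tz": -1, "ax": 0, "ay": 0, "az": 0},
  {"tx": -0.9, "ty": 0, "tz": -1, "ax": 0, "ay": 0, "az": 0},
  {"tx": -0.9, "ty": 0, "tz": 0, "ax": 0, "ay": 0, "az": 0},
  {"tx": -0.9, "ty": 0, "tz": 0, "ax": 0, "ay": 0, "az": 0},
])

```text
clock: 48.42
eef_pos: [601.8, 92.0, 217.9]
tcp_rot: [-3.141, -0.002, -0.23]
contact_force: [-0.7, -0.1, -0.6]
opening: 0.552
grasp_force: 0.0
```

```bash
python3 - <<'E'
from knobs import *
s=r.sense();print(s["eef_pos"],s["tcp_rot"],s["qpos"][5],s["clock"]);knobs("wrist","w11");knobs("side");bar("side")
E
```

```text
[601.8129552   92.0112302  217.93445204] [-3.14086176e+00 -1.62859080e-03 -2.29700844e-01] 1.9496658495853625 48.425
wrist knob px [458.  81.] (array([671.1, -43.3]), array([67.6, 16.7]), 88.8) [106.4 107.8] 1534
wrist knob px [316. 111.] (array([667.6,  75.4]), array([13.5, 53.3]), 77.1) [105.6 107. ] 1346
wrist box (array([669.3,  18. ]), array([130.8, 229.8]), 1.7)
wrist red mark [709.1  66.4  65. ] 132
side knob px [244. 239.] (array([666.8,  78.2]), array([14.7, 55. ]), 78.0) [104.8 109. ] 109
side box (array([668.5,  19.7]), array([131.8, 232.7]), 1.7)
side red mark [710.7  67.1  65. ] 12
side bar (array([476.8,  17.7]), array([140.4,  25.9]), 9.9) 98.18379309417037 97.61342662591932
```

View pics/w11.png

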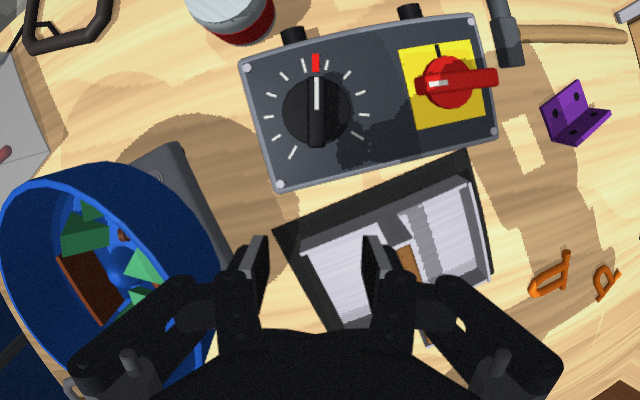

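The wrist view shows the dial pointer (316,95) lined up with the red mark (316,62). The measured bar angle is -12.9° and the mark is at -12.2°, so it is set. The tray lies on its mat and the isolator at (455,82) is still off. I'm going to the isolator.

```bash
python3 - <<'E'
from plan import *
plan([("turn+go",[670.8,-43.3,180],down(89.5))])
E
```

```text
turn+go 10
   1 x {"tx": 0.39, "ty": 0.46, "tz": 0.15, "az": -0.114}
   1 x {"tx": 0.3, "ty": 0.53, "tz": 0.15, "az": -0.114}
   1 x {"tx": 0.21, "ty": 0.57, "tz": 0.15, "az": -0.114}
   1 x {"tx": 0.09, "ty": 0.6, "tz": 0.15, "az": -0.114}
   1 x {"tx": -0.01, "ty": 0.61, "tz": 0.15, "az": -0.114}
   1 x {"tx": -0.12, "ty": 0.6, "tz": 0.15, "az": -0.114}
   1 x {"tx": -0.22, "ty": 0.56, "tz": 0.15, "az": -0.114}
   1 x {"tx": -0.32, "ty": 0.52, "tz": 0.15, "az": -0.114}
   1 x {"tx": -0.4, "ty": 0.45, "tz": 0.15, "az": -0.114}
   1 x {"tx": -0.48, "ty": 0.38, "tz": 0.16, "ax": 0.001, "az": -0.114}
```

step_arm([
  {"tx": 0.39, "ty": 0.46, "tz": 0.15, "ax": 0, "ay": 0, "az": -0.114},
  {"tx": 0.3, "ty": 0.53, "tz": 0.15, "ax": 0, "ay": 0, "az": -0.114},
  {"tx": 0.21, "ty": 0.57, "tz": 0.15, "ax": 0, "ay": 0, "az": -0.114},
  {"tx": 0.09, "ty": 0.6, "tz": 0.15, "ax": 0, "ay": 0, "az": -0.114},
  {"tx": -0.01, "ty": 0.61, "tz": 0.15, "ax": 0, "ay": 0, "az": -0.114},
])

```text
clock: 49.2
eef_pos: [637.8, 23.4, 198.0]
tcp_rot: [3.141, -0.001, 0.671]
contact_force: [0.1, -0.2, 0.6]
opening: 0.548
grasp_force: 0.0
```

step_arm([
  {"tx": -0.12, "ty": 0.6, "tz": 0.15, "ax": 0, "ay": 0, "az": -0.114},
  {"tx": -0.22, "ty": 0.56, "tz": 0.15, "ax": 0, "ay": 0, "az": -0.114},
  {"tx": -0.32, "ty": 0.52, "tz": 0.15, "ax": 0, "ay": 0, "az": -0.114},
  {"tx": -0.4, "ty": 0.45, "tz": 0.15, "ax": 0, "ay": 0, "az": -0.114},
  {"tx": -0.48, "ty": 0.38, "tz": 0.15, "ax": 0, "ay": 0, "az": -0.114},
])

```text
clock: 49.82
eef_pos: [672.4, -44.4, 179.2]
tcp_rot: [3.141, 0.0, 1.567]
contact_force: [0.4, -0.2, -0.2]
opening: 0.55
grasp_force: 0.0
```

step_arm([
  {"tx": 0, "ty": 0, "tz": 0, "ax": 0, "ay": 0, "az": 0},
  {"tx": 0, "ty": 0, "tz": 0, "ax": 0, "ay": 0, "az": 0},
])

```text
clock: 50.08
eef_pos: [671.3, -43.4, 179.2]
tcp_rot: [3.141, -0.0, 1.557]
contact_force: [0.3, 0.6, 0.2]
opening: 0.553
grasp_force: 0.0
```

```bash
python3 - <<'E'
from knobs import *
s=r.sense();print(s["eef_pos"],s["tcp_rot"],s["qpos"][5],s["clock"]);knobs("wrist");bar("wrist");bar("side")
E
```

```text
[671.28104955 -43.35869786 179.1593156 ] [ 3.14144872e+00 -1.55336236e-04  1.55656508e+00] -0.0526696624646706 50.075
wrist knob px [306.  33.] (array([667.3,  75.3]), array([14.9, 54.1]), 77.1) [105.3 106.9] 2064
wrist knob px [314. 212.] (array([671. , -44.4]), array([68.5, 16.1]), 88.5) [106.5 107.8] 2396
wrist box (array([669.4,  10.9]), array([130.9, 215.4]), 1.8)
wrist red mark [709.1  66.3  65. ] 187
wrist bar (array([476.9,  15.2]), array([142.3,  22.3]), 10.7) 98.34235257035103 98.43458245707984
side bar (array([476.3,  18.1]), array([140.3,  24.7]), 10.1) 98.66032362761644 98.15451037174034
```

step_arm([
  {"tx": -0.03, "ty": 0, "tz": 0.8, "ax": 0, "ay": 0, "az": 0},
  {"tx": 0, "ty": 0, "tz": 0.8, "ax": 0, "ay": 0, "az": 0},
  {"tx": 0, "ty": 0, "tz": 0.8, "ax": 0, "ay": 0, "az": 0},
  {"tx": 0, "ty": 0, "tz": 0.6, "ax": 0, "ay": 0, "az": 0},
  {"tx": 0, "ty": 0, "tz": 0, "ax": 0, "ay": 0, "az": 0},
])

```text
clock: 50.85
eef_pos: [670.5, -44.2, 102.7]
tcp_rot: [-3.14, -0.0, 1.561]
contact_force: [-0.1, -0.6, 0.9]
opening: 0.552
grasp_force: 0.1
```

step_arm([
  {"tx": 0, "ty": 0, "tz": 0, "ax": 0, "ay": 0, "az": 0},
  {"tx": 0, "ty": 0, "tz": 0, "ax": 0, "ay": 0, "az": 0},
  {"tx": 0, "ty": 0, "tz": 0, "ax": 0, "ay": 0, "az": 0},
  {"tx": 0, "ty": 0, "tz": 0, "ax": 0, "ay": 0, "az": 0},
], gripper=0, newtons=40)

```text
clock: 51.35
eef_pos: [670.9, -44.3, 105.4]
tcp_rot: [-3.141, 0.0, 1.561]
contact_force: [-7.0, 0.2, 14.6]
opening: 0.18
grasp_force: 41.8
```

step_arm([
  {"tx": 0, "ty": 0, "tz": 0, "ax": 0, "ay": 0, "az": 0.11},
  {"tx": 0, "ty": 0, "tz": 0, "ax": 0, "ay": 0, "az": 0.11},
  {"tx": 0, "ty": 0, "tz": 0, "ax": 0, "ay": 0, "az": 0.11},
  {"tx": 0, "ty": 0, "tz": 0, "ax": 0, "ay": 0, "az": 0.11},
  {"tx": 0, "ty": 0, "tz": 0, "ax": 0, "ay": 0, "az": 0.11},
])

```text
clock: 51.98
eef_pos: [670.6, -44.3, 105.4]
tcp_rot: [-3.141, 0.001, 0.691]
contact_force: [-7.8, 0.5, 16.6]
opening: 0.178
grasp_force: 41.7
```

step_arm([
  {"tx": 0, "ty": 0, "tz": 0, "ax": 0, "ay": 0, "az": 0.11},
  {"tx": 0, "ty": 0, "tz": 0, "ax": 0, "ay": 0, "az": 0.11},
  {"tx": 0, "ty": 0, "tz": 0, "ax": 0, "ay": 0, "az": 0.11},
  {"tx": 0, "ty": 0, "tz": 0, "ax": 0, "ay": 0, "az": 0.09},
  {"tx": 0, "ty": 0, "tz": 0, "ax": 0, "ay": 0, "az": 0},
])

```text
clock: 52.6
eef_pos: [670.5, -44.1, 105.4]
tcp_rot: [-3.141, 0.001, 0.035]
contact_force: [-8.6, 1.1, 17.0]
opening: 0.183
grasp_force: 43.1
```

step_arm([
  {"tx": 0, "ty": 0, "tz": 0, "ax": 0, "ay": 0, "az": 0.02},
  {"tx": 0, "ty": 0, "tz": 0, "ax": 0, "ay": 0, "az": 0},
  {"tx": 0, "ty": 0, "tz": 0, "ax": 0, "ay": 0, "az": 0},
])

```text
clock: 52.98
eef_pos: [670.7, -44.0, 105.4]
tcp_rot: [3.141, 0.001, 0.007]
contact_force: [-8.3, 1.5, 16.7]
opening: 0.182
grasp_force: 45.5
```

```bash
python3 -c "
from h import *
s=r.sense();print(s['tcp_rot'],s['wrist_torque'],s['contact_force'])"
```

```text
[3.14148437e+00 5.99229997e-04 7.08276087e-03] [0.2515386  1.278548   0.68663411] [-8.30695842  1.4716894  16.67681706]
```

The torque about z is 0.69 N m against 0.12 N m friction, so the handle is against its end stop. I'm releasing, retreating and verifying.

step_arm([
  {"tx": 0, "ty": 0, "tz": 0, "ax": 0, "ay": 0, "az": 0},
  {"tx": 0, "ty": 0, "tz": 0, "ax": 0, "ay": 0, "az": 0},
  {"tx": 0, "ty": 0, "tz": 0, "ax": 0, "ay": 0, "az": 0},
  {"tx": 0, "ty": 0, "tz": -0.5, "ax": 0, "ay": 0, "az": 0},
  {"tx": 0, "ty": 0, "tz": -1, "ax": 0, "ay": 0, "az": 0},
], gripper=0.55)

```text
clock: 53.6
eef_pos: [670.4, -44.2, 141.4]
tcp_rot: [-3.141, 0.002, 0.006]
contact_force: [0.7, -0.4, -0.7]
opening: 0.546
grasp_force: 0.0
```

step_arm([
  {"tx": 0, "ty": 0, "tz": -1, "ax": 0, "ay": 0, "az": 0},
  {"tx": 0, "ty": 0, "tz": -1, "ax": 0, "ay": 0, "az": 0},
  {"tx": -0.9, "ty": 0.9, "tz": -1, "ax": 0, "ay": 0, "az": 0},
  {"tx": -0.9, "ty": 0.9, "tz": -1, "ax": 0, "ay": 0, "az": 0},
  {"tx": -0.9, "ty": 0.9, "tz": 0, "ax": 0, "ay": 0, "az": 0},
])

```text
clock: 54.22
eef_pos: [604.6, -113.0, 244.7]
tcp_rot: [3.141, -0.005, 0.006]
contact_force: [-0.0, 0.3, 0.5]
opening: 0.553
grasp_force: 0.0
```

```bash
python3 - <<'E'
from knobs import *
s=r.sense();print(s["eef_pos"],s["clock"],s["opening"]);knobs("wrist","w12");bar("wrist");p,P,K,T=bar("side");knobs("side")
h=cv2.cvtColor(p,cv2.COLOR_RGB2HSV).astype(int)
g=(h[...,0]>60)&(h[...,0]<90)&(h[...,1]>70)&(h[...,2]>25)&np.isfinite(P[...,2]);inb=g&(np.hypot(P[...,0]-563,P[...,1]-314)<118);print("green in/out",inb.sum(),(g&~inb).sum())
E
```

```text
[ 604.55348212 -112.97040218  244.74228239] 54.225 0.5530515926317453
wrist knob px [235. 114.] (array([671.1, -44.6]), array([68.1, 17.4]), 1.5) [106.3 107.8] 1636
wrist knob px [121. 126.] (array([667.5,  74.5]), array([15.3, 54.4]), 77.3) [104.8 106.8] 925
wrist box (array([669.2,  16.8]), array([130.9, 229.6]), 1.7)
wrist red mark [709.2  66.4  65. ] 81
wrist bar (array([524.4,  23.4]), array([44.6, 22. ]), 11.9) 98.21008441468442 98.28039986338297
side bar (array([476.7,  17.2]), array([141.6,  24.3]), 10.3) 98.22990407884015 97.95702910128261
side knob px [268. 207.] (array([669.6, -41.8]), array([68.1, 19.3]), 4.4) [104.8 110.2] 163
side knob px [244. 238.] (array([667.2,  78.4]), array([13.6, 53.8]), 75.5) [104.7 108.2] 120
side box (array([668.3,  20.3]), array([131.9, 232.8]), 1.3)
side red mark [710.7  67.1  65. ] 12
green in/out 1670 0
```

View pics/w12.png

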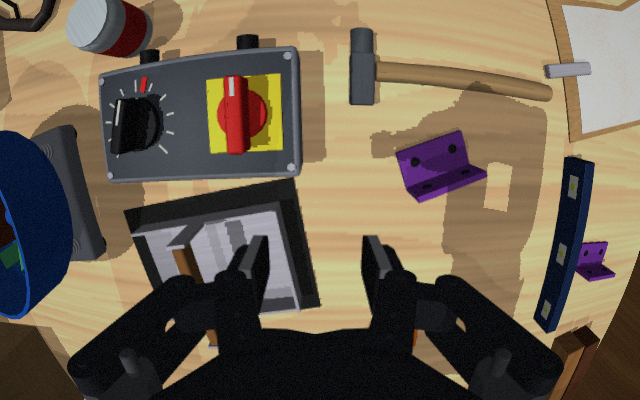

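The handle lies along the controller's x axis (1.5° against the box's 1.7°), so the isolator is fully on. The dial is at the mark and the tray is centred on its mat. All the ceramic and both rusty parts are in the bowl, and the hammer, level and tin are untouched. I'm handing in.

```bash
python3 -c "
from rig import workorder
print(workorder.sign_off())"
```

```text
the job is handed in; nothing more can be done
None
```

The job is handed in: the bracket, the shackle and all five ceramic pieces are in the bowl, the empty tray is flat on its mat (re-laid after it was knocked aside), the dial is at the red mark, and the isolator was turned fully on last; sign-off returned no verdict.

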